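Fill the coffee-disc tube to its mark

ROBOT

A 7-joint arm with a two-finger parallel gripper is mounted at the origin on a cart in front of the work surface, level with it; the furniture and walls round the work are solid. World frame = base frame: x ahead of the robot, y to its left, z up, the work surface at z = 0. Lengths are in mm, angles in rad, forces in N, time in s.
With the tool pointing down it reaches from about 400 to 875 mm from the base axis. Payload 4.4 kg.
Tool frame: the origin (TCP) lies at the very end of the fingers, on their centre line; the grasp point (between the pads) lies 19 mm behind it; z points along the fingers, y is the direction in which the jaws open and shut (so a half turn about z gives the same grasp; the last joint's range is limited). The gripper opens to 85 mm and grips with 20 to 120 N. Pads are 22 mm wide; open, the fingers measure 114 mm over their backs; the gripper's body (76 mm by 85 mm) begins 54 mm behind the grasp point. The pads swing forward as they close: fully open they stand 13 mm farther back than shut.
Start: joints at [1.157, 0.628, 0.038, 1.517, -0.027, 0.996, -0.02], TCP at [221.568, -611.086, 231.313] pointing down, gripper open.
Joint ranges: [-3.06, 3.06], [-0.37, 2.12], [-1.25, 1.32], [0.18, 2.47], [-1.1, 4.24], [0.23, 1.98], [-2.94, 2.94]. Speed limits (rad/s): [2.57, 2.57, 3.14, 3.14, 3.14, 3.14, 3.14].

INTERFACE

Orientations are given as [roll, pitch, yaw] about the fixed x, y, z axes, in that order (R = Rz(yaw) Ry(pitch) Rx(roll)).
In Python, from cell import read_state, get_image, finish_job gives the robot as it stands.
- The arm moves only by the tool carry_out, never from a script. Its argument "series" is a list that holds one entry, the list of rows, each a list of 7 numbers: the shift along the tool's x, y, z in cm, then the turn, a rotation vector about the tool's x, y, z in rad, then the finger opening in cm, from 0 to 8.54. In form: [[[x, y, z, wx, wy, wz, grip], ...]]. A call has 1 to 5 rows; each row is the pose to reach, as a shift and turn from the pose commanded when the call began, along the tool's axes at that moment; what a row does not reach only later rows make up. A row lasts 1/12 s, in which the tool goes at most 41.7 mm and 7.16 degrees, less where a joint would pass 70% of its speed; a pose out of reach is approached as far as the arm can. A call with a gripper value outside its range is refused whole. The fingers move at their own pace and stop on an object; the grip force is fixed at half the most. Time passes only in rows, so rows that repeat a pose let the fingers close. It gives the time, the measured TCP pose, the force and the opening at its end, in the units of the state.
- read_state(): the state, without advancing time (a new reading comes with each control period).
- get_image(name): name is "scene" or "side" or "wrist"; returns a dict with "img" (480x640x3 uint8, blue, green, red), "z_map" (480x640 float32, mm along the optical axis (not along the pixel's ray), 0 where there is no reading), "mtx" (3x3 intrinsics, pixels), "T" (4x4, takes a point from camera to world coordinates); the wrist camera has in their place "T_tool_cam" (4x4, takes a point from camera to tool coordinates, whose origin is the TCP and whose axes are the flange's). Camera axes: x right, y down, z forward; pixel columns grow to the right and rows downward; lengths in mm; the calibration is good to about 2 mm. A picture is of the moment at which its call begins: read the wrist's pose just before it.
- finish_job(): hands the job in, once; it reports no verdict.
The state is a dict: "clock": time; "qpos": joint angles; "qd": joint speeds; "tau": joint torques, N m; "eef_pos": TCP position; "tool_rot": TCP orientation; "force": force on the tool from outside, world axes, zero at the start; "torque": the same for the moment, N m; "width": finger opening in mm.
Only numpy, scipy, OpenCV 4.12 (cv2) and the standard library are available. Lean on these libraries where they do the work, as an engineer would, in place of code of your own. Each camera call takes 0.05 s, during which the arm holds its last target.

TASK

Stack coffee discs flat in the leaning clear tube until the top of the stack reaches the upper edge of the dark steel ring round the tube, and use no more discs than that takes. Then close the tube's hinged lid fully, and leave the ring where it is set. Leave the spare discs on the worktop and do not disturb the other things.

Things in the scene. Friction and masses are not known exactly. Their poses are not given: they have to be found in the camera images.
- tube: clear tube, starts empty, fixed on a black stand, leaning 35 degrees from vertical towards the robot. Origin: centre of its inner floor. z: along its axis, out of the mouth; y: level; x: away from the robot and up. Bore 43.2 mm to z = 84 mm, then flared to 51 mm at the mouth (z = 96 mm, 56 mm outside). Slick inside: a disc let go in the mouth in line with the axis slides to the bottom
- mouth (a point): centre of the tube's mouth, 96 mm above the inner floor along the axis; axes as tube
- mark (a joint): slide of the dark steel ring (4 mm high, 56 mm across) along the outside of the tube; its upper edge stands 31 mm + this value above the tube's inner floor, measured along the axis (0 to 38 mm). Differs from run to run; stiff (holds against about 4 N). The stack takes 2 or 3 discs of 24 mm
- mark_edge (a point): on the tube's axis, level with the ring's upper edge; axes as tube
- lid (a joint): hinge of the tube's black lid: 0 = shut flat on the mouth, grows as it swings up and back away from the robot, to 2.4 rad; starts open, between 1.9 and 2.3. It stays where it is left and moves under about 0.5 N at its edge
- lid_hinge (a point): on the lid's hinge line (level, along the tube's y), 34 mm along +x and 97 mm along +z in the frame of tube
- lid_tip (a point): middle of the lid's free edge (tab), 69 mm from the hinge line; the lid is 57 mm across, 5 mm thick
- disc0_centre (a point): a loose coffee disc: hard black plastic capsule, round and flat, 40 mm across, 24 mm high, 1 mm bevels, bright foil top, about 30 g; the point is its centre, 12 mm above its underside, z along its axis. All four discs are alike and interchangeable
- disc1_centre (a point): a loose coffee disc: hard black plastic capsule, round and flat, 40 mm across, 24 mm high, 1 mm bevels, bright foil top, about 30 g; the point is its centre, 12 mm above its underside, z along its axis. All four discs are alike and interchangeable
- disc2_centre (a point): a loose coffee disc: hard black plastic capsule, round and flat, 40 mm across, 24 mm high, 1 mm bevels, bright foil top, about 30 g; the point is its centre, 12 mm above its underside, z along its axis. All four discs are alike and interchangeable
- disc3_centre (a point): a loose coffee disc: hard black plastic capsule, round and flat, 40 mm across, 24 mm high, 1 mm bevels, bright foil top, about 30 g; the point is its centre, 12 mm above its underside, z along its axis. All four discs are alike and interchangeable
- knob: bystander: small loose tap knob, dark grey, 29 mm across and 18 mm high, not a coffee disc; origin at the centre of its underside
- cup: bystander: loose small white espresso cup with handle, 63 x 88 x 52 mm high; origin under it
- tumbler: bystander: loose small glass, 48 mm across, 60 mm high; origin under its centre
- shaker: bystander: loose shaker, 44 mm across, 90 mm high; origin under its centre
There are look-alikes about, which are no part of the job. What is shaped like the part that bears disc2_centre but red or yellow is not meant.

How it is judged (in metres and radians):
On the way:
1. with the lid still open, the stack in the tube reaches the mark (((x of disc0_centre in the frame of tube between -0.006 and 0.006 m and y of disc0_centre in the frame of tube between -0.006 and 0.006 m and z of disc0_centre in the frame of mark_edge between -0.016 and 0.016 m and angle between the z axis of disc0_centre and the z axis of tube, either way round below 0.12 rad) or (x of disc1_centre in the frame of tube between -0.006 and 0.006 m and y of disc1_centre in the frame of tube between -0.006 and 0.006 m and z of disc1_centre in the frame of mark_edge between -0.016 and 0.016 m and angle between the z axis of disc1_centre and the z axis of tube, either way round below 0.12 rad) or (x of disc2_centre in the frame of tube between -0.006 and 0.006 m and y of disc2_centre in the frame of tube between -0.006 and 0.006 m and z of disc2_centre in the frame of mark_edge between -0.016 and 0.016 m and angle between the z axis of disc2_centre and the z axis of tube, either way round below 0.12 rad) or (x of disc3_centre in the frame of tube between -0.006 and 0.006 m and y of disc3_centre in the frame of tube between -0.006 and 0.006 m and z of disc3_centre in the frame of mark_edge between -0.016 and 0.016 m and angle between the z axis of disc3_centre and the z axis of tube, either way round below 0.12 rad)) and not ((distance between disc0_centre and mark_edge below 0.09 m and z of disc0_centre in the frame of mark_edge above 0.016 m) or (distance between disc1_centre and mark_edge below 0.09 m and z of disc1_centre in the frame of mark_edge above 0.016 m) or (distance between disc2_centre and mark_edge below 0.09 m and z of disc2_centre in the frame of mark_edge above 0.016 m) or (distance between disc3_centre and mark_edge below 0.09 m and z of disc3_centre in the frame of mark_edge above 0.016 m)) and value of joint lid above 0.6 rad), for 0.2 s.
At the end, for the whole second after the job is handed in: Top disc flat in the tube (6 mm from its axis, 0.12 rad), its top face from 4 mm below the ring's upper edge to one disc (24 mm) + 4 mm above it, no disc higher in or on the tube, lid shut within 0.07 rad, discs at rest, unused discs still on the worktop (((x of disc0_centre in the frame of tube between -0.006 and 0.006 m and y of disc0_centre in the frame of tube between -0.006 and 0.006 m and z of disc0_centre in the frame of mark_edge between -0.016 and 0.016 m and angle between the z axis of disc0_centre and the z axis of tube, either way round below 0.12 rad) or (x of disc1_centre in the frame of tube between -0.006 and 0.006 m and y of disc1_centre in the frame of tube between -0.006 and 0.006 m and z of disc1_centre in the frame of mark_edge between -0.016 and 0.016 m and angle between the z axis of disc1_centre and the z axis of tube, either way round below 0.12 rad) or (x of disc2_centre in the frame of tube between -0.006 and 0.006 m and y of disc2_centre in the frame of tube between -0.006 and 0.006 m and z of disc2_centre in the frame of mark_edge between -0.016 and 0.016 m and angle between the z axis of disc2_centre and the z axis of tube, either way round below 0.12 rad) or (x of disc3_centre in the frame of tube between -0.006 and 0.006 m and y of disc3_centre in the frame of tube between -0.006 and 0.006 m and z of disc3_centre in the frame of mark_edge between -0.016 and 0.016 m and angle between the z axis of disc3_centre and the z axis of tube, either way round below 0.12 rad)) and not ((distance between disc0_centre and mark_edge below 0.09 m and z of disc0_centre in the frame of mark_edge above 0.016 m) or (distance between disc1_centre and mark_edge below 0.09 m and z of disc1_centre in the frame of mark_edge above 0.016 m) or (distance between disc2_centre and mark_edge below 0.09 m and z of disc2_centre in the frame of mark_edge above 0.016 m) or (distance between disc3_centre and mark_edge below 0.09 m and z of disc3_centre in the frame of mark_edge above 0.016 m)) and value of joint lid below 0.07 rad and linear speed of each of disc0, disc1, disc2, disc3 below 0.02 m/s and height (world z) of each of disc0_centre, disc1_centre, disc2_centre, disc3_centre above 0 m); the robot touches nothing.
It fails at once if the knob, cup, tumbler or shaker is moved by more than 30 mm (distance of any of cup, tumbler, shaker, knob from where it was at the start of the episode above 0.03 m).
It fails at once if the ring is moved along the tube by more than 4 mm (distance of mark_edge from where it was at the start of the episode above 0.004 m).
It also fails if it takes over 72 s, if anything falls off the work surface, if the arm or the gripper's body presses on something with over 40 N, if the wrist force passes 120 N, or if a joint passes its speed limit or range.

## Working session

There is one attempt and no reset: what is moved stays moved. The work goes in short steps, Python scripts to look and compute and a tool call to move; the robot and the scene stay as the last step left them, time stands still between calls to the robot, and variables do not carry over. Pictures are saved under pics/ and viewed, and the job is handed in when it is done.

Besides the shell and the picture viewer there is one more tool, called after "Emit:" as name([rows], argument=value, ...), one row to a line, values as JSON. carry_out: Moves the arm, as the interface text tells. Its arguments: {"type":"object","properties":{"series":{"type":"array","items":{"type":"array","items":{"type":"array","items":{"type":"number"}}}}},"required":["series"]}

```bash
mkdir -p pics; ls; python3 - <<'E'
from cell import *
import cv2,pickle
s=read_state();print(s)
for n in ["scene","side","wrist"]:
    d=get_image(n);cv2.imwrite(f"pics/{n}0.png",d["img"]);pickle.dump(d,open(f"{n}0.pkl","wb"))
    print(n,d["mtx"],d.get("T",d.get("T_tool_cam")))
E
```

```text
pics
{'clock': 0.0, 'qpos': array([ 1.15718274,  0.62934759,  0.03843766,  1.51838436, -0.02699904,
        0.99627138, -0.01999   ]), 'qd': array([-1.08803027e-04, -7.76461522e-04,  5.70164886e-04, -1.22796644e-03,
       -1.01601711e-03,  1.57266719e-03,  4.54843259e-05]), 'tau': array([-1.29533702e-03, -5.63394964e+01,  1.22637894e+00, -1.93446386e+01,
        1.10674641e-02,  1.03942497e-02,  1.03308406e-05]), 'eef_pos': array([ 221.36396111, -610.47974946,  230.38282039]), 'tool_rot': array([-3.13970000e+00,  2.35369408e-05,  3.47827236e-01]), 'force': array([ 0.31990825, -0.01685641,  0.37634166]), 'torque': array([ 0.00331335, -0.02962562, -0.04058362]), 'width': 85.61340481889995}
scene [[478.03282245   0.         315.26974561]
 [  0.         478.03282245 250.53471015]
 [  0.           0.           1.        ]] [[ 8.58192533e-01 -2.76696912e-01  4.32370670e-01 -2.72377808e+02]
 [-5.13317752e-01 -4.57271098e-01  7.26228634e-01 -1.21699817e+03]
 [-3.23460923e-03 -8.45187531e-01 -5.34460078e-01  1.02082363e+03]
 [ 0.00000000e+00  0.00000000e+00  0.00000000e+00  1.00000000e+00]]
side [[446.86968923   0.         318.32710203]
 [  0.         446.86968923 234.69221119]
 [  0.           0.           1.        ]] [[-9.88310613e-01 -7.58727072e-02  1.32232612e-01  3.24107143e+02]
 [-1.52435307e-01  5.05273955e-01 -8.49389020e-01  1.13697479e+03]
 [-2.36825030e-03 -8.59617102e-01 -5.10933292e-01  7.82026006e+02]
 [ 0.00000000e+00  0.00000000e+00  0.00000000e+00  1.00000000e+00]]
wrist [[403.14029965   0.         314.93355017]
 [  0.         403.14029965 243.43883446]
 [  0.           0.           1.        ]] [[-2.90938538e-05 -9.61925807e-01 -2.73310705e-01  7.08241500e+01]
 [ 9.99999998e-01 -1.14150986e-05 -6.62739347e-05 -4.95165445e-01]
 [ 6.06307395e-05 -2.73310706e-01  9.61925805e-01 -1.44271808e+02]
 [ 0.00000000e+00  0.00000000e+00  0.00000000e+00  1.00000000e+00]]
```

View pics/scene0.png

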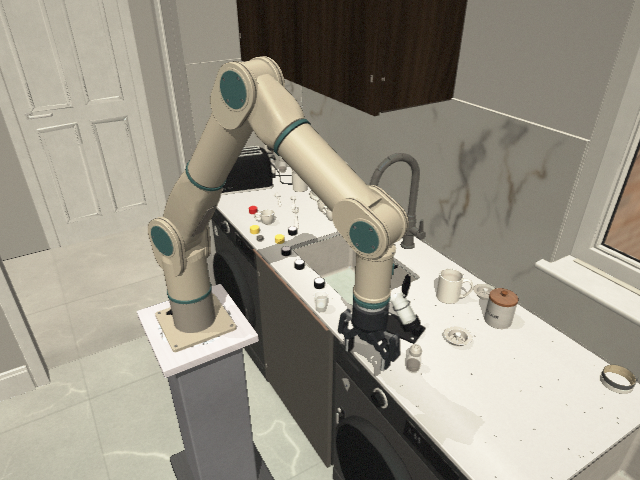

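View pics/side0.png

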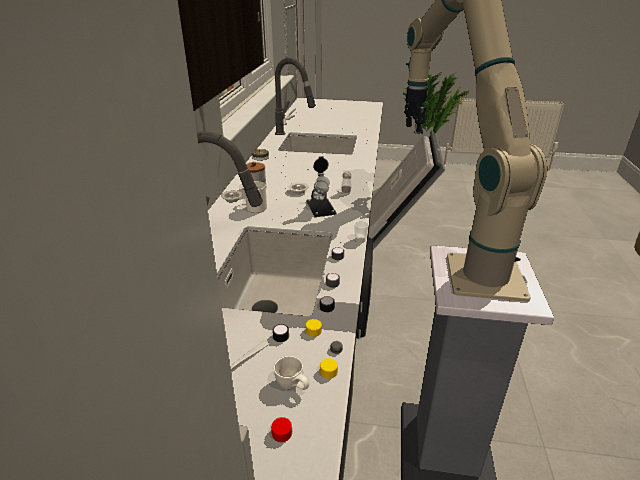

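View pics/wrist0.png

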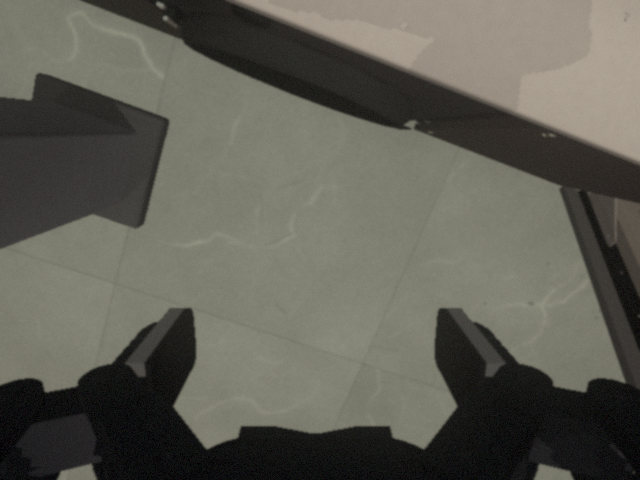

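The scene camera shows a row of four discs at about (292,230), (286,250), (299,264), (319,282), with the stand and tube at (400,315). The side view shows the same discs at (280,332), (327,303), (333,280), (338,253) and the tube at (320,185). I'll enlarge both.

```bash
python3 - <<'E'
import cv2,pickle
a=pickle.load(open("scene0.pkl","rb"))["img"];b=pickle.load(open("side0.pkl","rb"))["img"]
cv2.imwrite("pics/a1.png",cv2.resize(a[190:310,230:390],None,fx=5,fy=5,interpolation=2))
cv2.imwrite("pics/a2.png",cv2.resize(a[270:380,330:450],None,fx=5,fy=5,interpolation=2))
cv2.imwrite("pics/b1.png",cv2.resize(b[210:450,240:400],None,fx=2.5,fy=2.5,interpolation=2))
cv2.imwrite("pics/b2.png",cv2.resize(b[140:240,280:400],None,fx=6,fy=6,interpolation=2))
E
```

```text
(no output)
```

View pics/a1.png

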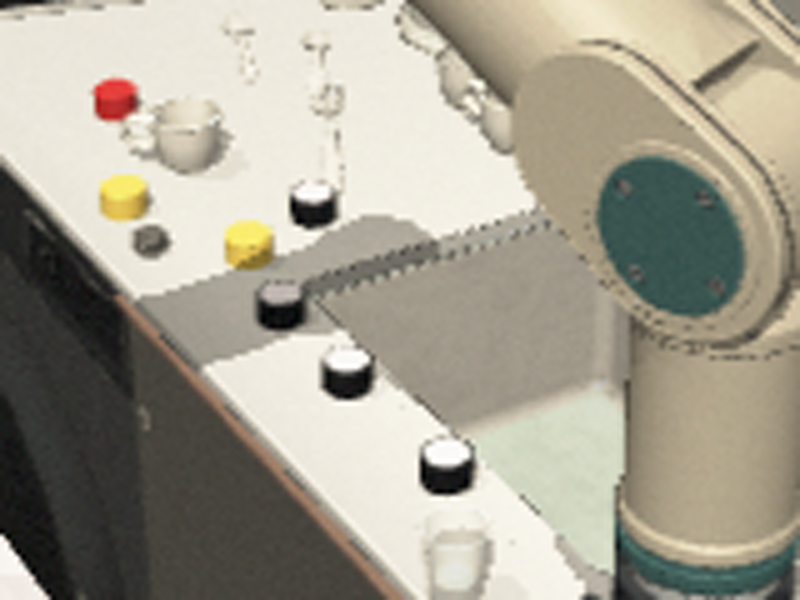

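View pics/a2.png

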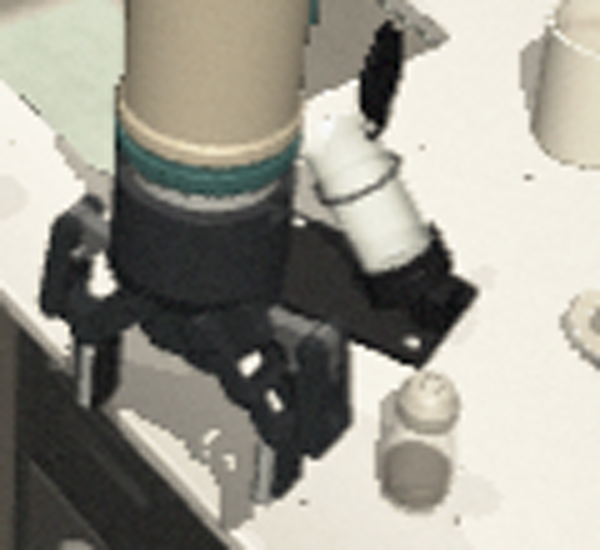

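View pics/b1.png

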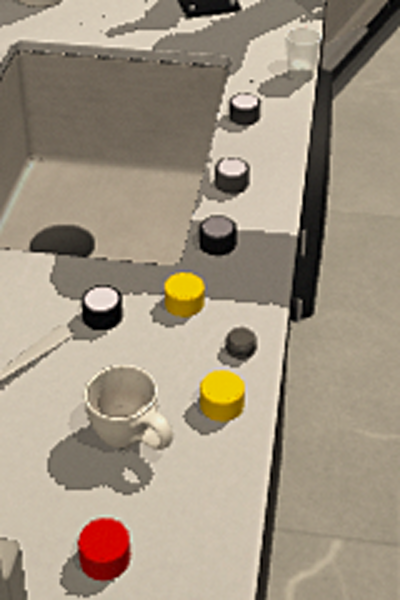

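View pics/b2.png

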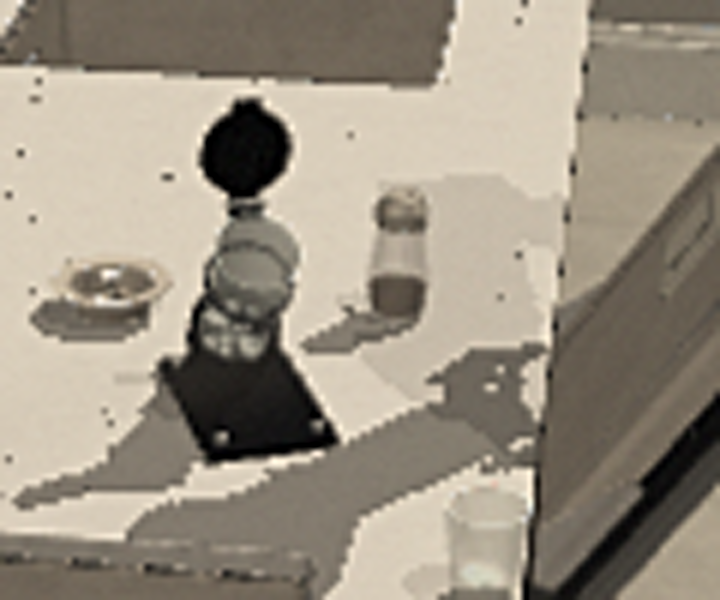

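```bash
cat > h.py <<'E'
import numpy as np,cv2,pickle
from scipy.spatial.transform import Rotation as R
def L(n): return pickle.load(open(n+".pkl","rb"))
def ray(d,u,v,z):
    K=d["mtx"];T=d["T"];r=T[:3,:3]@np.linalg.solve(K,[u,v,1.]);o=T[:3,3];return o+r*(z-o[2])/r[2]
def pt(d,u,v,T=None):
    T=d["T"] if T is None else T
    z=d["z_map"][int(v),int(u)];p=np.linalg.solve(d["mtx"],[u,v,1.])*z;return T[:3,:3]@p+T[:3,3]
def proj(d,P,T=None):
    T=d["T"] if T is None else T
    P=np.atleast_2d(P);c=(P-T[:3,3])@T[:3,:3];q=c@d["mtx"].T;return q[:,:2]/q[:,2:]
E
python3 - <<'E'
from h import *
np.set_printoptions(precision=1,suppress=True)
a=L("scene0");b=L("side0")
for p in [(292.8,228),(286.2,248.6),(299.4,262),(319.4,280.4)]: print("sc",ray(a,*p,24))
for p in [(280.8,329.2),(327.2,301.6),(333.2,277.2),(338,250.8)]: print("sd",ray(b,*p,24),pt(b,*p))
for n,p in dict(tumb=(361,237),lid=(321,165),base1=(317,214.5),base2=(336,213),stand=(318,208)).items():print(n,pt(b,*p))
# depth view points of stand/lid
m=b["img"][155:175,310:332].max(axis=2)<60
ys,xs=np.nonzero(m);P=np.array([pt(b,x+310,y+155) for x,y in zip(xs,ys) if b["z_map"][y+155,x+310]>0])
c=np.median(P,0);P=P[np.linalg.norm(P-c,axis=1)<45];c=P.mean(0);print("lid c",c,len(P),np.linalg.svd(P-c)[2][2],np.linalg.svd(P-c)[1])
# stand baseplate corners in scene/side to z~6
for p in [(307,201),(315,216.5),(336.5,213.5),(325,197)]: print("plate",ray(b,*p,5),pt(b,*p))
for p in [(392,324),(414,342.5),(425,328)]: print("plate sc",ray(a,*p,5),pt(a,*p))
E
```

```text
sc [544.2 339.1  24. ]
sc [443.6 208.8  24. ]
sc [441.6  99.2  24. ]
sc [444.7 -40.4  24. ]
sd [542.1 338.2  24. ] [542.9 335.6  21.5]
sd [444.1 216.5  24. ] [444.5 213.2  21.3]
sd [441.9 105.8  24. ] [441.9 105.6  23.9]
sd [444.4 -34.8  24. ] [444.8 -39.4  21. ]
tumb [ 379.6 -139.1   18.2]
lid [ 547.6 -366.1  172.3]
base1 [ 551.  -290.5    9. ]
base2 [ 485.2 -326.6    1.5]
stand [ 556.  -346.3    6.9]
lid c [ 549.7 -366.1  172.7] 168 [-0.4  0.9 -0.1] [206.6 167.5  38.5]
plate [ 608.1 -402.3    5. ] [ 605.5 -388.7   11.9]
plate [ 557.1 -281.5    5. ] [ 558.8 -292.4   -1. ]
plate [ 482.1 -316.3    5. ] [ 483.2 -326.    -0.2]
plate [ 543.6 -447.8    5. ] [ 534.6 -382.7   37. ]
plate sc [ 533.7 -340.7    5. ] [ 525.9 -349.2   14.9]
plate sc [ 537.7 -442.1    5. ] [ 536.9 -442.9    6. ]
plate sc [ 611.  -409.5    5. ] [ 608.8 -411.6    7.5]
```

Disc tops agree between both cameras: about (543,338), (444,211), (442,102) and (444.5,-38). The stand's long edges put the lean direction at about yaw -65°. I'll zoom in on the tube to fit its model.

```bash
python3 - <<'E'
from h import *
a=L("scene0")["img"];b=L("side0")["img"]
cv2.imwrite("pics/a3.png",cv2.resize(a[270:345,380:430],None,fx=8,fy=8,interpolation=cv2.INTER_CUBIC))
cv2.imwrite("pics/b3.png",cv2.resize(b[150:220,300:345],None,fx=8,fy=8,interpolation=cv2.INTER_CUBIC))
E
```

```text
(no output)
```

View pics/a3.png

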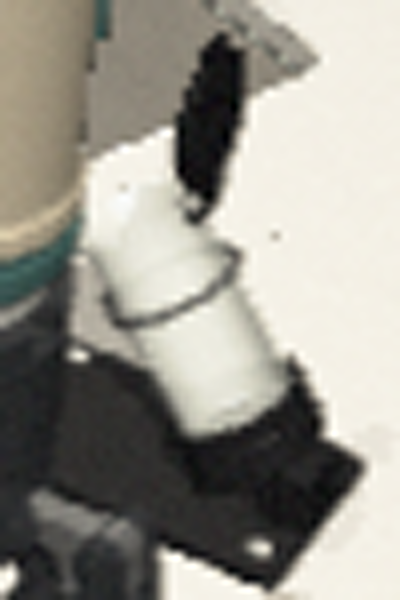

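View pics/b3.png

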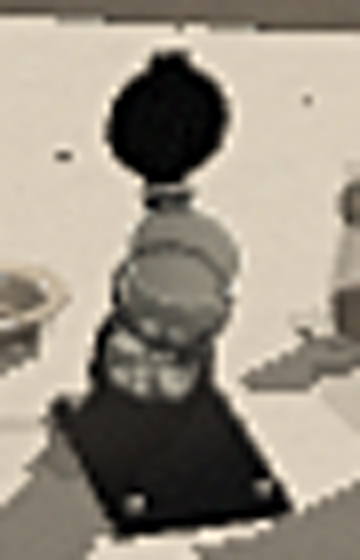

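```bash
cat > fit.py <<'E'
from h import *
from scipy.optimize import least_squares
a=L("scene0");b=L("side0")
def tubeT(p):
    h=np.array([np.cos(p[3]),np.sin(p[3]),0]);s,c=np.sin(np.radians(35)),np.cos(np.radians(35))
    x=np.array([c*h[0],c*h[1],s]);z=np.array([-s*h[0],-s*h[1],c]);y=np.cross(z,x)
    return np.c_[x,y,z],np.array(p[:3])
def pts(p):
    Rm,o=tubeT(p);th=p[5]
    f=lambda *v:o+Rm@np.array(v)
    return dict(mouth=f(0,0,96),ring=f(0,0,p[4]-2),hinge=f(34,0,97),tip=f(34-69*np.cos(th),0,97+69*np.sin(th)))
obs=[(a,"ring",(401.75,305.65),1),(a,"tip",(408.1,274.75),1),(a,"hinge",(404.7,296.5),1),
(b,"mouth",(323.1,181.9),1),(b,"ring",(321.5,186.9),1),(b,"tip",(321.25,156.9),1),(b,"hinge",(321,174),1)]
def res(p):
    q=pts(p);r=[]
    for d,n,uv,w in obs:r+=list((proj(d,q[n])[0]-uv)*w)
    return np.array(r)
if __name__=="__main__":
    np.set_printoptions(precision=2,suppress=True)
    s=least_squares(res,[547,-365,20,-1.13,55,2.1],x_scale=[10,10,10,.1,10,.1]);p=s.x
    print(p,res(p).reshape(-1,2));print(pts(p));np.save("p0",p)
    Rm,o=tubeT(p)
    for d,n,(x0,y0,x1,y1) in[(a,"a",(375,265,435,345)),(b,"b",(295,145,350,220))]:
        im=cv2.resize(d["img"][y0:y1,x0:x1],None,fx=8,fy=8,interpolation=2)
        for r,z in [(28,96),(28,p[4]),(28,p[4]-4),(22,0)]:
            t=np.linspace(0,6.283,60);P=o+np.c_[r*np.cos(t),r*np.sin(t),t*0+z]@Rm.T
            cv2.polylines(im,[np.int32((proj(d,P)-[x0,y0]+.5)*8)],1,(0,0,255) if z==96 else (0,200,0) if z else (255,0,0),1)
        cv2.imwrite(f"pics/fit_{n}.png",im)
E
python3 fit.py
```

```text
[ 559.42 -395.55   36.12   -1.16   66.11    2.16] [[-0.36  0.31]
 [-0.72  1.45]
 [ 0.8  -1.5 ]
 [-0.2   0.25]
 [ 0.08 -0.23]
 [-0.18 -0.5 ]
 [-0.04  0.11]]
{'mouth': array([ 537.42, -345.07,  114.76]), 'ring': array([ 544.73, -361.84,   88.63]), 'hinge': array([ 548.32, -370.07,  135.08]), 'tip': array([ 547.79, -368.86,  204.07])}
```

View pics/fit_a.png

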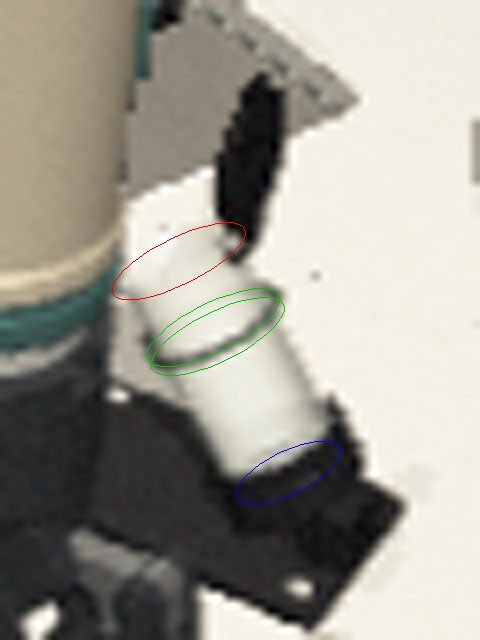

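View pics/fit_b.png

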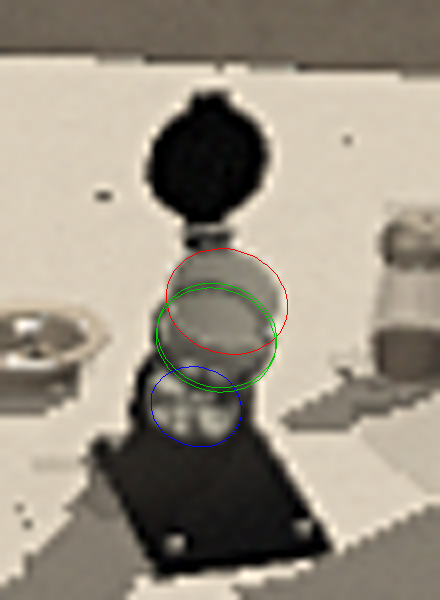

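The fit puts the mouth at about (537,-345,115) with yaw -66° and the ring edge near 60-66 mm, so it looks like three discs. Next I move to a wrist view above the tube.

```bash
cat > go.py <<'E'
from h import *
import sys
from cell import read_state
def pose():
    s=read_state();return R.from_euler("xyz",s["tool_rot"]),np.array(s["eef_pos"]),s
def Rdown(yawdeg): # tool z down, tool x at yaw
    x=np.array([np.cos(np.radians(yawdeg)),np.sin(np.radians(yawdeg)),0]);z=np.array([0,0,-1.]);return R.from_matrix(np.c_[x,np.cross(z,x),z])
def Rins(yawh): # tool z=-tube z, tool x=-(tube x)
    from fit import tubeT
    M,_=tubeT([0,0,0,yawh]);return R.from_matrix(np.c_[-M[:,0],M[:,1],-M[:,2]])
def rel(p,Rt):
    Rc,pc,s=pose();d=Rc.inv().apply(np.array(p)-pc)/10;w=(Rc.inv()*Rt).as_rotvec()
    print("clock %.2f"%s["clock"],"now",np.round(pc,1),np.round(s["tool_rot"],3),"q",np.round(s["qpos"],2),"F",np.round(s["force"],1),"w %.1f"%s["width"])
    print("REL",np.round(d,2),np.round(w,3),"rows %.1f"%max(np.linalg.norm(d)/4.17,np.degrees(np.linalg.norm(w))/7.16))
E
python3 -c "
from go import *
rel([330,-500,330],Rdown(60));rel([525,-330,330],Rdown(114))"
```

```text
clock 0.15 now [ 221.4 -610.6  230.6] [-3.14   0.     0.348] q [ 1.16  0.63  0.04  1.52 -0.03  1.   -0.02] F [-0.7  0.4  0.2] w 85.4
REL [13.98 -6.71 -9.93] [-0.001 -0.    -0.699] rows 5.6
clock 0.15 now [ 221.4 -610.6  230.6] [-3.14   0.     0.348] q [ 1.16  0.63  0.04  1.52 -0.03  1.   -0.02] F [-0.7  0.4  0.2] w 85.4
REL [ 38.11 -16.05  -9.92] [-1.000e-03 -1.000e-03 -1.642e+00] rows 13.1
```

Emit:
carry_out([
  [[14, -6.7, -10, 0, 0, -0.7, 8.5], [14, -6.7, -10, 0, 0, -0.7, 8.5], [14, -6.7, -10, 0, 0, -0.7, 8.5], [14, -6.7, -10, 0, 0, -0.7, 8.5], [14, -6.7, -10, 0, 0, -0.7, 8.5]],
])

```text
clock: 0.57
eef_pos: [335.8, -496.8, 334.5]
tool_rot: [3.137, -0.002, 0.985]
force: [1.3, 0.1, -0.2]
width: 84.9
```

```bash
python3 -c "
from go import *
rel([525,-330,330],Rdown(114))"
```

```text
clock 0.57 now [ 335.8 -496.8  334.5] [ 3.137e+00 -2.000e-03  9.850e-01] q [ 1.02  0.46 -0.14  1.52  0.07  1.16  0.28] F [ 1.3  0.1 -0.2] w 84.9
REL [24.35  6.55  0.54] [ 6.000e-03  1.000e-03 -1.004e+00] rows 8.0
```

Emit:
carry_out([
  [[24, 6.5, 0, 0, 0, -1.0, 8.5], [24, 6.5, 0, 0, 0, -1.0, 8.5], [24, 6.5, 0, 0, 0, -1.0, 8.5], [24, 6.5, 0, 0, 0, -1.0, 8.5], [24, 6.5, 0, 0, 0, -1.0, 8.5]],
])

```text
clock: 0.98
eef_pos: [489.6, -363.4, 331.3]
tool_rot: [-3.141, 0.0, 1.604]
force: [1.1, 0.2, -0.9]
width: 84.7
```

```bash
python3 -c "
from go import *
rel([525,-330,330],Rdown(114));rel([520,-270,330],Rdown(114))"
```

```text
clock 0.98 now [ 489.6 -363.4  331.3] [-3.141  0.     1.604] q [ 0.79  0.49 -0.32  1.49  0.16  1.18  0.48] F [ 1.1  0.2 -0.9] w 84.7
REL [3.22 3.65 0.13] [-0.     0.    -0.386] rows 3.1
clock 0.98 now [ 489.6 -363.4  331.3] [-3.141  0.     1.604] q [ 0.79  0.49 -0.32  1.49  0.16  1.18  0.48] F [ 1.1  0.2 -0.9] w 84.7
REL [9.23 3.35 0.13] [-0.     0.    -0.386] rows 3.1
```

Emit:
carry_out([
  [[3.2, 3.6, 0, 0, 0, -0.386, 8.5], [3.2, 3.6, 0, 0, 0, -0.386, 8.5], [3.2, 3.6, 0, 0, 0, -0.386, 8.5], [3.2, 3.6, 0, 0, 0, -0.386, 8.5], [3.2, 3.6, 0, 0, 0, -0.386, 8.5]],
])

```text
clock: 1.4
eef_pos: [523.2, -332.3, 330.8]
tool_rot: [-3.141, -0.001, 1.98]
force: [-0.2, -0.1, -0.1]
width: 84.8
```

```bash
python3 - <<'E'
from go import *
from cell import get_image
np.set_printoptions(precision=2,suppress=True)
rc,pc,s=pose();print(pc,s["tool_rot"],s["qd"].round(3))
d=get_image("wrist");M=np.eye(4);M[:3,:3]=rc.as_matrix();M[:3,3]=pc;d["T"]=M@d["T_tool_cam"];pickle.dump(d,open("w1.pkl","wb"))
cv2.imwrite("pics/w1.png",d["img"])
d=get_image("scene");cv2.imwrite("pics/s1.png",cv2.resize(d["img"][265:345,370:440],None,fx=7,fy=7,interpolation=2));pickle.dump(d,open("s1.pkl","wb"))
E
```

```text
[ 523.2  -332.3   330.85] [-3.14 -0.    1.98] [ 0.01 -0.01  0.02 -0.   -0.01 -0.   -0.02]
```

View pics/w1.png

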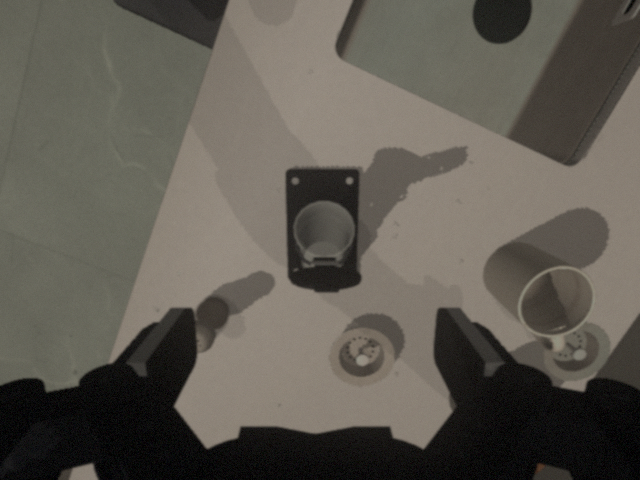

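The wrist view shows the mouth circle around (323,232), the hinge at (323,262) and the lid edge-on below it near (325,278).

```bash
python3 - <<'E'
from fit import *
d=L("w1");p=np.load("p0.npy");Rm,o=tubeT(p)
x0,y0,x1,y1=270,155,385,300
im=cv2.resize(d["img"][y0:y1,x0:x1],None,fx=4,fy=4,interpolation=2);im=cv2.convertScaleAbs(im,alpha=1.5)
im2=im.copy()
for r,z in [(28,96),(28,p[4]),(22,0)]:
    t=np.linspace(0,6.283,60);P=o+np.c_[r*np.cos(t),r*np.sin(t),t*0+z]@Rm.T
    cv2.polylines(im2,[np.int32((proj(d,P)-[x0,y0]+.5)*4)],1,(0,0,255) if z==96 else (0,200,0) if z else (255,0,0),1)
cv2.imwrite("pics/w1f.png",np.hstack([im,im2])[:, :800] if 0 else cv2.resize(np.hstack([im,im2]),(800,int(580*800/920))))
cv2.imwrite("pics/w1z.png",cv2.resize(cv2.convertScaleAbs(d["img"][190:300,275:375],alpha=1.6),None,fx=5.4,fy=5.4,interpolation=cv2.INTER_CUBIC))
E
```

```text
(no output)
```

View pics/w1f.png

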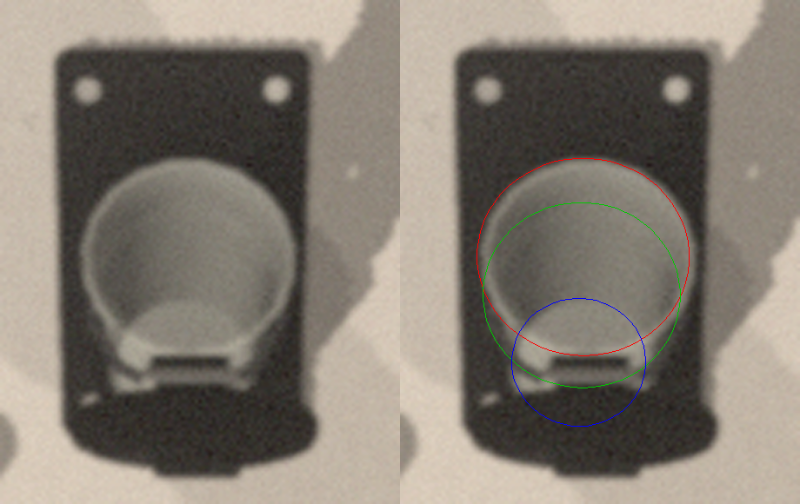

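View pics/w1z.png

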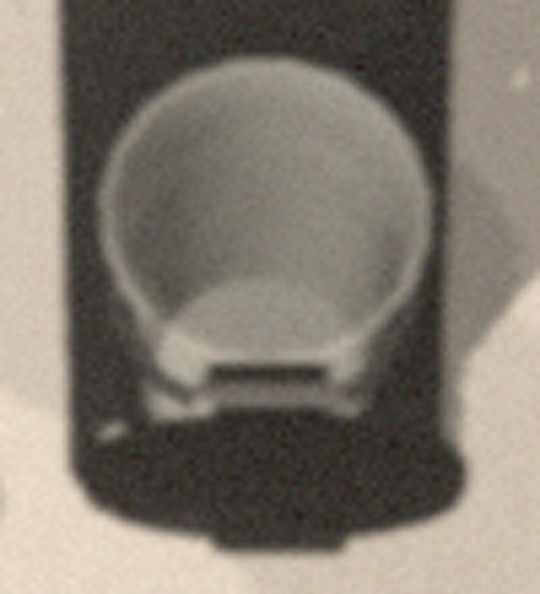

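View pics/s1.png

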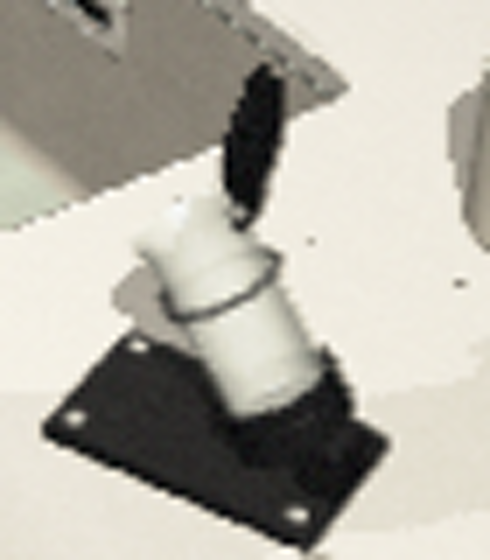

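```bash
cat > fit2.py <<'E'
import fit
from fit import *
w=L("w1")
fit.obs[:]=[(a,"ring",(401.4,305.2),1),(a,"tip",(408.1,274.75),.3),(a,"hinge",(404.7,296.5),.3),
(b,"mouth",(323.1,181.9),.7),(b,"ring",(321.5,186.9),.7),(b,"tip",(321.25,156.9),.7),(b,"hinge",(321,174),.7),(w,"mouth",(323.6,228.4),2)]
def res2(p): return np.r_[res(p),(p[3]+1.162)*50]
np.set_printoptions(precision=2,suppress=True)
s=least_squares(res2,[547,-365,20,-1.13,55,2.1],x_scale=[10,10,10,.1,10,.1]);p=s.x
print(p,res(p).reshape(-1,2));print(pts(p));np.save("p1",p)
d=L("s1");x0,y0,x1,y1=375,265,435,345;Rm,o=tubeT(p)
def draw(ring):
    im=cv2.resize(d["img"][y0:y1,x0:x1],None,fx=6.5,fy=6.5,interpolation=2)
    for r,z in [(28,96),(28,ring),(28,ring-4),(22,0)]:
        t=np.linspace(0,6.283,60);P=o+np.c_[r*np.cos(t),r*np.sin(t),t*0+z]@Rm.T
        cv2.polylines(im,[np.int32((proj(d,P)-[x0,y0]+.5)*6.5)],1,(0,0,255) if z==96 else (0,200,0) if z else (255,0,0),1)
    return im
cv2.imwrite("pics/f2.png",np.hstack([draw(p[4]),draw(50)]))
E
python3 fit2.py
```

```text
[ 560.71 -395.77   35.89   -1.16   68.33    2.12] [[ 0.05  0.09]
 [-0.35  0.34]
 [ 0.36 -0.46]
 [-0.41  0.18]
 [-0.14 -0.37]
 [-0.25 -0.13]
 [-0.28  0.09]
 [-0.09 -0.04]]
{'mouth': array([ 538.88, -345.21,  114.53]), 'ring': array([ 545.63, -360.84,   90.23]), 'hinge': array([ 549.7 , -370.26,  134.85]), 'tip': array([ 548.08, -366.52,  203.73])}
```

View pics/f2.png

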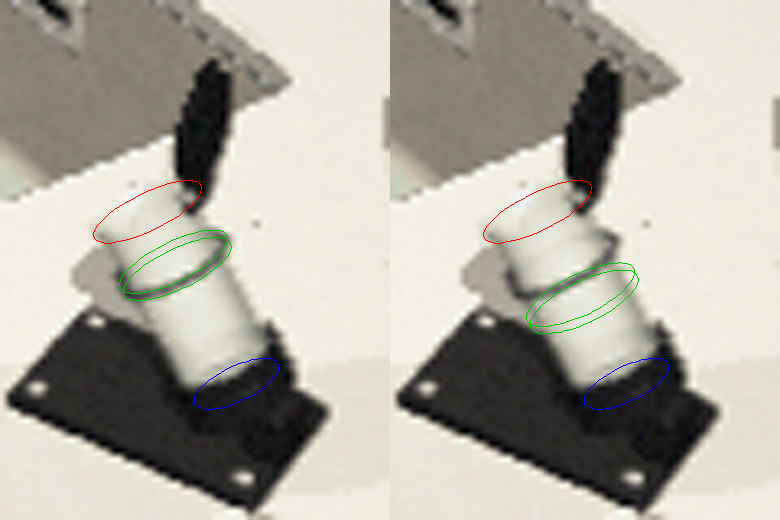

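The ring edge is clearly at about 65 mm, and the 50 mm overlay does not match, so three discs are needed. I go above the nearest disc.

```bash
python3 -c "
from go import *
rel([444.5,-38,150],Rdown(113.4));rel([480,-150,230],Rdown(113.4))"
```

```text
clock 1.50 now [ 522.9 -332.8  331.1] [-3.141 -0.     1.979] q [ 0.77  0.52 -0.42  1.46  0.22  1.21  0.73] F [ 1.2 -0.9 -0.1] w 84.8
REL [30.17  4.52 18.11] [-0.001 -0.     0.   ] rows 8.5
clock 1.50 now [ 522.9 -332.8  331.1] [-3.141 -0.     1.979] q [ 0.77  0.52 -0.42  1.46  0.22  1.21  0.73] F [ 1.2 -0.9 -0.1] w 84.8
REL [18.48  3.33 10.11] [-0.001 -0.     0.   ] rows 5.1
```

Emit:
carry_out([
  [[30.2, 4.5, 18.1, 0, 0, 0, 8.5], [30.2, 4.5, 18.1, 0, 0, 0, 8.5], [30.2, 4.5, 18.1, 0, 0, 0, 8.5], [30.2, 4.5, 18.1, 0, 0, 0, 8.5], [30.2, 4.5, 18.1, 0, 0, 0, 8.5]],
])

```text
clock: 1.92
eef_pos: [475.7, -158.4, 224.6]
tool_rot: [3.141, 0.001, 1.979]
force: [0.7, -0.2, -0.1]
width: 84.8
```

```bash
python3 -c "
from go import *
rel([444.5,-38,150],Rdown(113.4))"
```

```text
clock 1.92 now [ 475.7 -158.4  224.6] [3.141e+00 1.000e-03 1.979e+00] q [ 0.57  0.45 -0.43  1.93  0.25  0.82  0.41] F [ 0.7 -0.2 -0.1] w 84.8
REL [12.3   1.92  7.45] [ 0.001  0.001 -0.   ] rows 3.5
```

Emit:
carry_out([
  [[12.3, 1.9, 7.4, 0, 0, 0, 8.5], [12.3, 1.9, 7.4, 0, 0, 0, 8.5], [12.3, 1.9, 7.4, 0, 0, 0, 8.5], [12.3, 1.9, 7.4, 0, 0, 0, 8.5], [12.3, 1.9, 7.4, 0, 0, 0, 8.5]],
])

```text
clock: 2.33
eef_pos: [442.2, -35.0, 149.6]
tool_rot: [-3.138, -0.003, 1.987]
force: [-1.2, -0.0, -0.8]
width: 84.8
```

```bash
cat > wr.py <<'E'
from go import *
from cell import get_image
def wrist(n):
    rc,pc,s=pose();d=get_image("wrist");M=np.eye(4);M[:3,:3]=rc.as_matrix();M[:3,3]=pc;d["T"]=M@d["T_tool_cam"];pickle.dump(d,open(n+".pkl","wb"));cv2.imwrite(f"pics/{n}.png",d["img"]);print("clock %.2f"%s["clock"],pc.round(1),s["tool_rot"].round(3),s["qpos"].round(2));return d
E
python3 -c "
from wr import *
wrist('w2')"
```

```text
clock 2.33 [442.2 -35.  149.6] [-3.138e+00 -3.000e-03  1.987e+00] [ 0.29  0.5  -0.37  2.14  0.33  0.56  0.08]
```

View pics/w2.png

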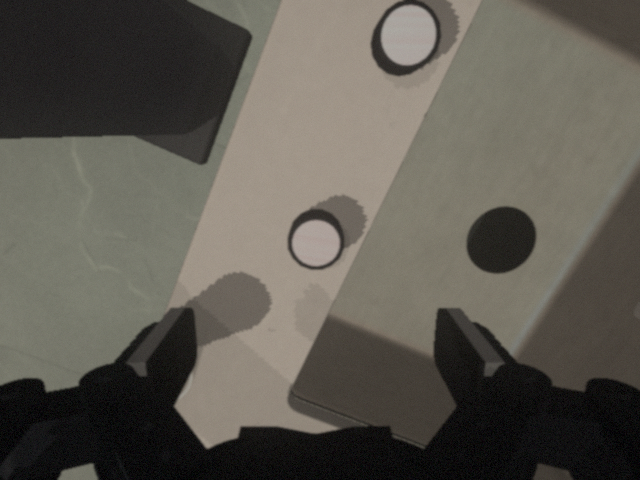

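```bash
python3 -c "
from wr import *
d=L('w2')
print(ray(d,316.3,244,24),pt(d,316,244),ray(d,409,34,24),pt(d,409,34))
im=d['img'];g=cv2.threshold(im[190:285,270:360].min(axis=2),150,255,0)[1];m=cv2.moments(g,True);print(m['m10']/m['m00']+270,m['m01']/m['m00']+190,m['m00'])
g=cv2.threshold(im[0:80,360:450].min(axis=2),150,255,0)[1];m=cv2.moments(g,True);print(m['m10']/m['m00']+360,m['m01']/m['m00'],m['m00'])
"
```

```text
[446.87952856 -40.51950711  24.        ] [446.52318448 -40.22520014  25.47106234] [444.61071689 103.34464485  24.        ] [444.46703618 102.96734073  25.37090496]
315.29133284777856 242.12818645302258 1373.0
407.94104898136106 34.72518422193325 2307.0
```

```bash
python3 -c "
from wr import *
rel([446.5,-40,10],Rdown(113.4))"
```

```text
clock 2.38 now [443.7 -37.4 150.5] [-3.140e+00 -1.000e-03  1.985e+00] q [ 0.29  0.5  -0.37  2.14  0.33  0.56  0.08] F [ 0.3 -1.6  0.7] w 85.0
REL [-0.36  0.17 14.05] [-0.002 -0.001  0.006] rows 3.4
```

```bash
python3 -c "
from wr import *
for i in range(2):
  d=wrist('w3')
  im=d['img'];g=cv2.threshold(im[190:285,270:360].min(axis=2),150,255,0)[1];m=cv2.moments(g,True);u,v=m['m10']/m['m00']+270,m['m01']/m['m00']+190;print(u,v,ray(d,u,v,24))
rel([446.5,-40,10],Rdown(113.4))
"
```

```text
clock 2.38 [443.7 -37.4 150.5] [-3.140e+00 -1.000e-03  1.985e+00] [ 0.29  0.5  -0.37  2.14  0.33  0.56  0.08]
314.2183249821045 237.62777380100215 [445.63660165 -39.71452534  24.        ]
clock 2.43 [444.9 -38.9 151.2] [-3.141e+00  1.000e-03  1.983e+00] [ 0.29  0.5  -0.37  2.14  0.33  0.56  0.09]
313.3637640449438 234.50491573033707 [445.65705061 -39.66854691  24.        ]
clock 2.48 now [445.5 -39.8 151.5] [3.141e+00 1.000e-03 1.981e+00] q [ 0.29  0.5  -0.37  2.14  0.33  0.56  0.09] F [ 0.5 -0.7  0.1] w 85.3
REL [-0.04  0.07 14.15] [0.001 0.001 0.002] rows 3.4
```

Emit:
carry_out([
  [[0, 0, 4, 0, 0, 0, 8.5], [0, 0, 7, 0, 0, 0, 8.5], [0, 0, 10, 0, 0, 0, 8.5], [0, 0, 10, 0, 0, 0, 8.5], [0, 0, 10, 0, 0, 0, 8.5]],
])

```text
clock: 2.9
eef_pos: [444.7, -40.1, 50.8]
tool_rot: [-3.14, 0.0, 1.981]
force: [0.1, -0.5, -0.5]
width: 85.1
```

```bash
python3 -c "
from wr import *
rel([445.6,-39.7,10],Rdown(113.4))
"
```

```text
clock 2.90 now [444.7 -40.1  50.8] [-3.14   0.     1.981] q [ 0.17  0.69 -0.21  2.21  0.48  0.29 -0.04] F [ 0.1 -0.5 -0.5] w 85.1
REL [-0.    0.11  4.08] [-0.002  0.     0.002] rows 1.0
```

Emit:
carry_out([
  [[0, 0.1, 3, 0, 0, 0, 8.5], [0, 0.1, 4.1, 0, 0, 0, 8.5], [0, 0.1, 4.1, 0, 0, 0, 8.5], [0, 0.1, 4.1, 0, 0, 0, 8.5]],
])

```text
clock: 3.23
eef_pos: [447.1, -39.1, 11.6]
tool_rot: [3.139, 0.001, 1.982]
force: [0.4, -0.8, -0.3]
width: 85.2
```

```bash
python3 -c "
from wr import *
rel([445.6,-39.7,10],Rdown(113.4))
wrist('w4')
"
```

```text
clock 3.23 now [447.1 -39.1  11.6] [3.139e+00 1.000e-03 1.982e+00] q [ 0.19  0.77 -0.24  2.22  0.81  0.23 -0.37] F [ 0.4 -0.8 -0.3] w 85.2
REL [ 0.01 -0.16  0.16] [0.002 0.001 0.003] rows 0.1
clock 3.23 [447.1 -39.1  11.6] [3.139e+00 1.000e-03 1.982e+00] [ 0.19  0.77 -0.24  2.22  0.81  0.23 -0.37]
```

View pics/w4.png

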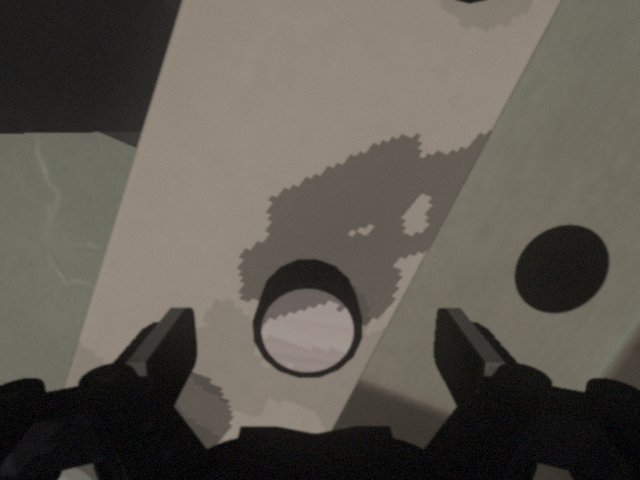

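The disc sits between the fingers with its foil around (311,330). I close on it.

Emit:
carry_out([
  [[0, 0, 0.1, 0, 0, 0, 3.0], [0, 0, 0.1, 0, 0, 0, 3.0], [0, 0, 0.1, 0, 0, 0, 3.0], [0, 0, 0.1, 0, 0, 0, 3.0], [0, 0, 0.1, 0, 0, 0, 3.0]],
])

```text
clock: 3.7
eef_pos: [446.1, -38.3, 10.0]
tool_rot: [3.141, 0.001, 1.984]
force: [-1.0, -0.8, 9.4]
width: 36.7
```

Emit:
carry_out([
  [[0, 0, 0, 0, 0, 0, 3.0], [0, 0, 0, 0, 0, 0, 3.0]],
])

```text
clock: 3.87
eef_pos: [446.2, -38.3, 10.0]
tool_rot: [3.141, 0.001, 1.984]
force: [-0.8, -0.3, 9.3]
width: 36.4
```

```bash
python3 -c "
from wr import *
rel([446,-39,110],Rdown(113.4))
wrist('w5')
"
```

```text
clock 3.87 now [446.2 -38.3  10. ] [3.141e+00 1.000e-03 1.984e+00] q [ 0.19  0.78 -0.24  2.22  0.83  0.23 -0.39] F [-0.8 -0.3  9.3] w 36.4
REL [ -0.07  -0.03 -10.  ] [0.001 0.001 0.005] rows 2.4
clock 3.87 [446.2 -38.3  10. ] [3.141e+00 1.000e-03 1.984e+00] [ 0.19  0.78 -0.24  2.22  0.83  0.23 -0.39]
```

View pics/w5.png

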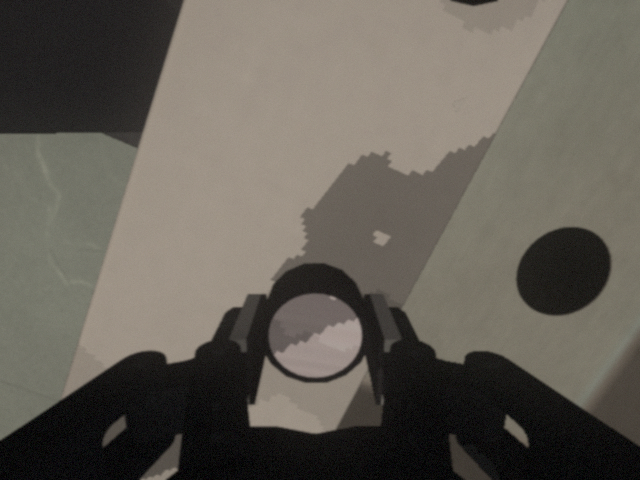

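Emit:
carry_out([
  [[0, 0, -3, 0, 0, 0, 3.0], [0, 0, -6, 0, 0, 0, 3.0], [0, 0, -10, 0, 0, 0, 3.0], [0, 0, -14, 0, 0, 0, 3.0], [0, 0, -16, 0, 0, 0, 3.0]],
])

```text
clock: 4.33
eef_pos: [446.8, -37.7, 172.8]
tool_rot: [3.138, 0.001, 1.984]
force: [1.4, -0.3, -0.1]
width: 36.9
```

```bash
python3 -c "
from wr import *
p=np.load('p1.npy');from fit import tubeT
M,o=tubeT(p)
pre=o+M@np.array([0,0,96+60]);print(pre)
rel(pre+[-20,80,80],Rins(p[3]))
wrist('w6')
"
```

```text
[ 525.2415783  -313.61886293  163.67902614]
clock 4.33 now [446.8 -37.7 172.8] [3.138e+00 1.000e-03 1.984e+00] q [ 0.49  0.51 -0.66  2.11  0.5   0.67 -0.09] F [ 1.4 -0.3 -0.1] w 36.9
REL [-20.3   -2.5   -7.07] [ 0.006 -0.61   0.005] rows 5.2
clock 4.33 [446.8 -37.7 172.8] [3.138e+00 1.000e-03 1.984e+00] [ 0.49  0.51 -0.66  2.11  0.5   0.67 -0.09]
```

View pics/w6.png

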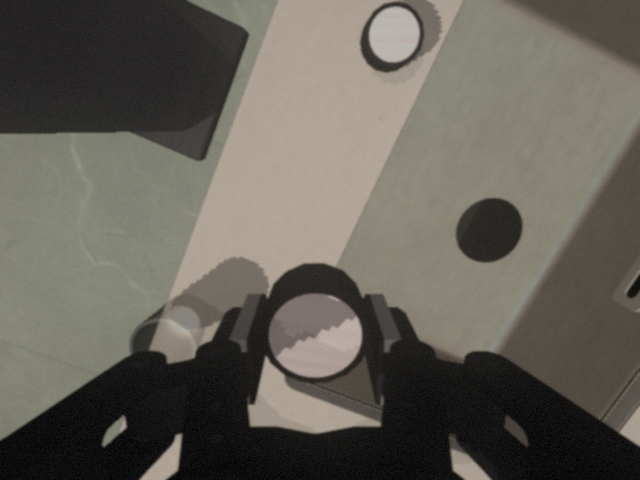

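```bash
python3 -c "
from wr import *
d=L('w6');T=d['T_tool_cam']
for u,v in [(316,333),(316,336),(270,333),(362,333),(316,292),(316,377)]:
  print(u,v,pt(d,u,v,T).round(1), end=' ')
  r=T[:3,:3]@np.linalg.solve(d['mtx'],[u,v,1]);o=T[:3,3];print((o+r*(-14-o[2])/r[2]).round(1))
"
```

```text
316 333 [  0.4   2.  -16.2] [ -0.8   2.1 -14. ]
316 336 [ -0.6   2.  -16.5] [ -2.    2.1 -14. ]
270 333 [  0.5 -14.1 -16.4] [ -0.8 -14.4 -14. ]
362 333 [  0.1  18.3 -15.6] [ -0.8  18.5 -14. ]
316 292 [ 15.2   2.  -14.4] [ 15.   2. -14.]
316 377 [-16.8   2.1 -17. ] [-18.9   2.1 -14. ]
```

Emit:
carry_out([
  [[-20.3, -2.5, -7, 0, -0.61, 0, 3.0], [-20.3, -2.5, -7, 0, -0.61, 0, 3.0], [-20.3, -2.5, -7, 0, -0.61, 0, 3.0], [-20.3, -2.5, -7, 0, -0.61, 0, 3.0], [-20.3, -2.5, -7, 0, -0.61, 0, 3.0]],
])

```text
clock: 4.8
eef_pos: [502.9, -227.5, 238.3]
tool_rot: [3.139, 0.616, 1.985]
force: [-0.1, -0.5, -0.1]
width: 36.5
```

```bash
python3 -c "
from wr import *
p=np.load('p1.npy');from fit import tubeT
M,o=tubeT(p)
rel(o+M@np.array([0,0,96+60]),Rins(p[3]))
"
```

```text
clock 4.80 now [ 502.9 -227.5  238.3] [3.139 0.616 1.985] q [ 0.21  0.41 -0.24  2.18  1.24  0.69 -0.63] F [-0.1 -0.5 -0.1] w 36.5
REL [-2.86 -1.45 11.17] [0.006 0.005 0.005] rows 2.8
```

Emit:
carry_out([
  [[-2.9, -1.4, 11.1, 0, 0, 0, 3.0], [-2.9, -1.4, 11.1, 0, 0, 0, 3.0], [-2.9, -1.4, 11.1, 0, 0, 0, 3.0], [-2.9, -1.4, 11.1, 0, 0, 0, 3.0], [-2.9, -1.4, 11.1, 0, 0, 0, 3.0]],
])

```text
clock: 5.22
eef_pos: [522.9, -313.6, 160.6]
tool_rot: [-3.138, 0.608, 1.983]
force: [-0.6, 0.1, 0.7]
width: 36.7
```

```bash
python3 -c "
from wr import *
p=np.load('p1.npy');from fit import tubeT
M,o=tubeT(p)
rel(o+M@np.array([0,0,96+60]),Rins(p[3]))
wrist('w7')
"
```

```text
clock 5.22 now [ 522.9 -313.6  160.6] [-3.138  0.608  1.983] q [ 0.32  0.6  -0.14  2.15  1.56  0.56 -0.81] F [-0.6  0.1  0.7] w 36.7
REL [-0.25  0.21 -0.2 ] [-0.001 -0.003  0.004] rows 0.1
clock 5.22 [ 522.9 -313.6  160.6] [-3.138  0.608  1.983] [ 0.32  0.6  -0.14  2.15  1.56  0.56 -0.81]
```

View pics/w7.png

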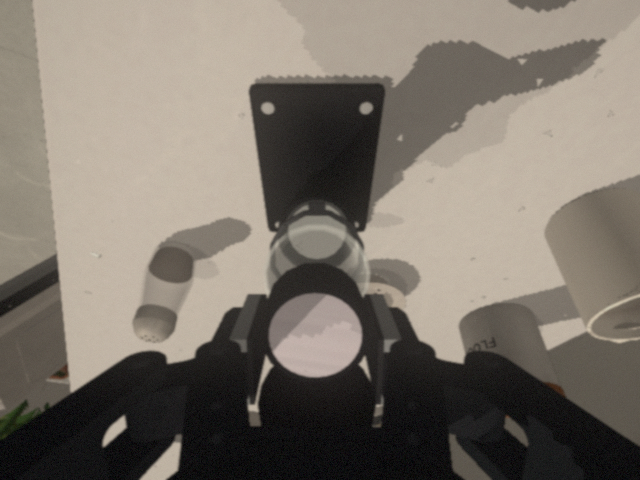

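```bash
cat > ov.py <<'E'
from wr import *
from fit import tubeT
def ov(n,p,new=True):
    d=wrist(n) if new else L(n)
    M,o=tubeT(p);x0,y0,x1,y1=230,180,400,420;f=3.3
    im=cv2.resize(cv2.convertScaleAbs(d["img"][y0:y1,x0:x1],alpha=1.5),None,fx=f,fy=f,interpolation=2)
    raw=im.copy();t=np.linspace(0,6.283,90)
    for r,z,c in [(28,96,(0,0,255)),(28,p[4],(0,200,0)),(28,p[4]-4,(0,200,0)),(21.6,0,(255,0,0))]:
        P=o+np.c_[r*np.cos(t),r*np.sin(t),t*0+z]@M.T
        cv2.polylines(im,[np.int32((proj(d,P)-[x0,y0]+.5)*f)],1,c,1)
    # disc in the tool
    P=np.c_[19*np.cos(t)-.8,19*np.sin(t),t*0-14.];cv2.polylines(im,[np.int32((proj(d,P,d["T_tool_cam"])-[x0,y0]+.5)*f)],1,(255,255,0),1)
    o2=np.hstack([raw,im]);s=min(800/o2.shape[1],600/o2.shape[0]);cv2.imwrite(f"pics/{n}o.png",cv2.resize(o2,None,fx=s,fy=s,interpolation=cv2.INTER_AREA))
E
python3 -c "
from ov import *
ov('w8',np.load('p1.npy'))"
```

```text
clock 5.27 [ 523.9 -312.2  161.5] [-3.141  0.608  1.984] [ 0.32  0.59 -0.14  2.15  1.56  0.56 -0.81]
```

View pics/w8o.png

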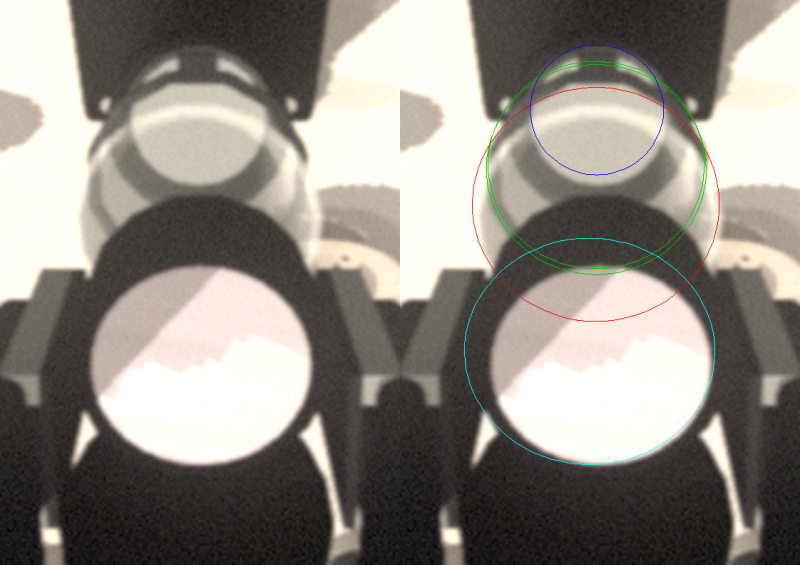

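```bash
python3 -c "
from h import *
d=L('w8')
cv2.imwrite('pics/w8z.png',cv2.resize(cv2.convertScaleAbs(d['img'][195:305,255:380],alpha=1.6),None,fx=5.4,fy=5.4,interpolation=cv2.INTER_CUBIC))"
```

```text
(no output)
```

View pics/w8z.png

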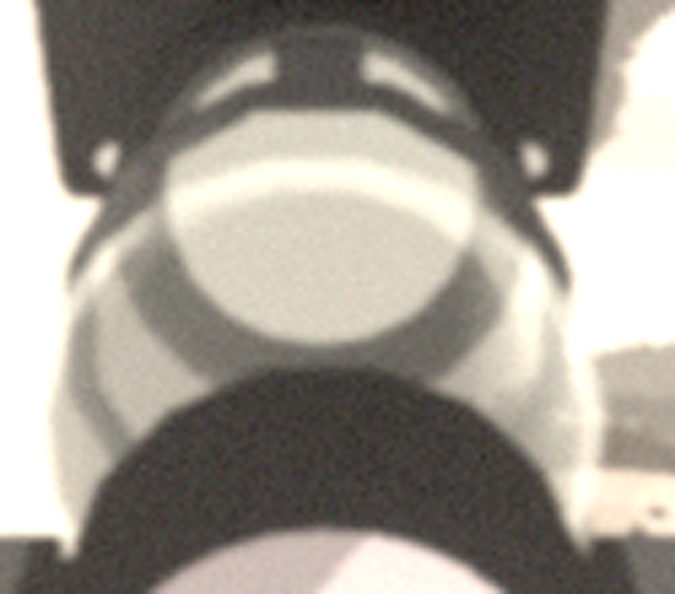

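```bash
python3 -c "
from h import *
np.set_printoptions(precision=1,suppress=True)
d=L('w8');T=d['T_tool_cam'];K=d['mtx']
def at(u,v,z): return T[:3,:3]@(np.linalg.solve(K,[u,v,1.])*z)+T[:3,3]
for z in (214,218,222):print('mouth',at(315.4,272.2,z))
def plane(u,v,tz):
  r=T[:3,:3]@np.linalg.solve(K,[u,v,1.]);o=T[:3,3];return o+r*(tz-o[2])/r[2]
for tz in(-14,-16): print('disc',plane(315.1,335.3,tz))
for u,v in [(315,224.5),(264.5,272),(366.5,272),(300,226),(315,215),(315,245),(265.5,285)]: print(u,v,d['z_map'][int(v),int(u)],pt(d,u,v,T))
# disc foil radius check
print(plane(230+91/2.35,335,-15)-plane(230+311/2.35,335,-15))
"
```

```text
mouth [-4.6  1.9 57.6]
mouth [-5.9  1.9 61.3]
mouth [-7.3  1.9 65.1]
disc [ -2.7   1.8 -14. ]
disc [ -1.6   1.8 -16. ]
315 224.5 203.24855 [22.3  1.7 54. ]
264.5 272 210.49289 [ -3.3 -24.7  54.3]
366.5 272 208.74257 [-2.6 28.4 52.6]
300 226 202.40215 [21.7 -5.8 52.9]
315 215 233.63968 [20.6  1.7 85.1]
315 245 304.911 [-15.8   1.7 148.9]
265.5 285 211.9296 [-10.3 -24.3  53.8]
[ -0.  -33.3   0. ]
```

```bash
python3 -c "
from wr import *
d=L('w8');T=d['T']@np.linalg.inv(d['T_tool_cam']);Rt=R.from_matrix(T[:3,:3])
t=T[:3,3]+T[:3,:3]@[-2.3,0,51];print(t);np.save('ins',t)
p=np.load('p1.npy')
rel(t,Rins(p[3]))
"
```

```text
[ 536.33565081 -340.66960919  120.99727786]
clock 5.32 now [ 524.6 -311.5  162.3] [3.141 0.609 1.985] q [ 0.32  0.59 -0.14  2.15  1.56  0.56 -0.81] F [ 0.4 -0.2 -0. ] w 36.2
REL [-0.22 -0.1   5.18] [ 0.004 -0.002  0.005] rows 1.2
```

Emit:
carry_out([
  [[-0.2, 0, 1.5, 0, 0, 0, 3.0], [-0.2, 0, 3.0, 0, 0, 0, 3.0], [-0.2, 0, 3.8, 0, 0, 0, 3.0], [-0.2, 0, 3.8, 0, 0, 0, 3.0], [-0.2, 0, 3.8, 0, 0, 0, 3.0]],
])

```text
clock: 5.73
eef_pos: [534.0, -333.3, 132.6]
tool_rot: [3.141, 0.61, 1.984]
force: [0.5, 1.1, -0.5]
width: 36.3
```

```bash
python3 -c "
from ov import *
p=np.load('p1.npy')
rel(np.load('ins.npy'),Rins(p[3]))
ov('w9',p)
a=get_image('scene')['img'];cv2.imwrite('pics/s9.png',cv2.resize(a[265:345,370:440],None,fx=7,fy=7,interpolation=2))
"
```

```text
clock 5.73 now [ 534.  -333.3  132.6] [3.141 0.61  1.984] q [ 0.35  0.66 -0.13  2.12  1.67  0.54 -0.9 ] F [ 0.5  1.1 -0.5] w 36.3
REL [ 0.03 -0.08  1.39] [ 0.004 -0.001  0.005] rows 0.3
clock 5.73 [ 534.  -333.3  132.6] [3.141 0.61  1.984] [ 0.35  0.66 -0.13  2.12  1.67  0.54 -0.9 ]
```

View pics/w9o.png

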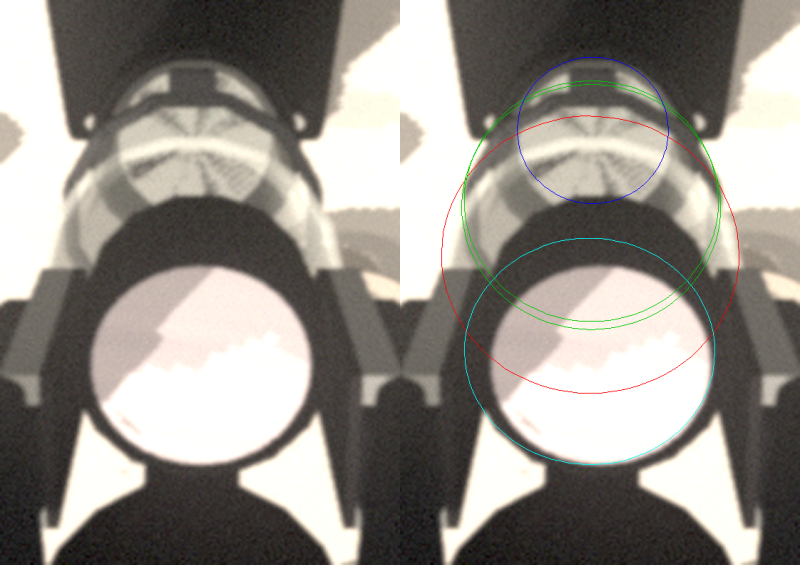

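View pics/s9.png

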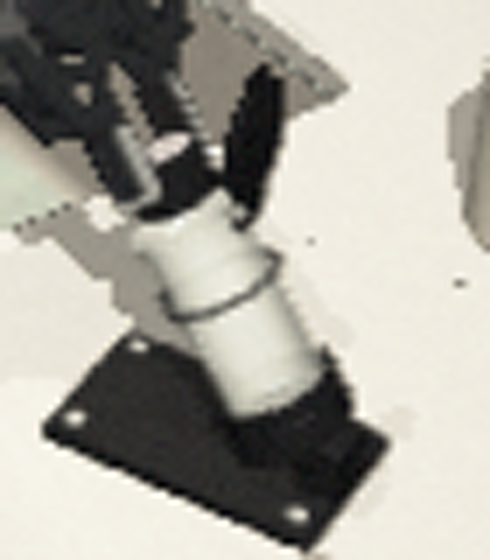

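```bash
python3 -c "
from h import *
np.set_printoptions(precision=1,suppress=True)
d=L('w9');T=d['T_tool_cam']
for v in range(232,252,2):
  u=230+197/2.35; print(v,pt(d,u,v,T),pt(d,u-8,v,T),pt(d,u+8,v,T))
for u,v in [(256,290),(258,285),(370,285),(372,290)]: print(u,v,pt(d,u,v,T))
print(cv2.cvtColor(d['img'],6)[228:256:1,313])
"
```

```text
232 [21.6  1.1 41.3] [21.6 -2.6 41. ] [21.2  5.  42.9]
234 [21.5  1.2 37.6] [21.5 -2.6 37.7] [21.2  4.9 39. ]
236 [22.   1.2 32.1] [21.9 -2.5 32.5] [21.4  4.8 34.4]
238 [25.4  1.2 15.9] [25.1 -2.1 17.2] [24.8  4.6 18.3]
240 [24.5  1.2 16.1] [24.3 -2.1 16.9] [24.6  4.5 15.9]
242 [23.2  1.2 17.9] [23.7 -2.1 16.1] [23.3  4.6 17.3]
244 [19.9  1.2 26.2] [19.8 -2.3 26.8] [20.8  4.7 23.2]
246 [ -6.    0.9 112.5] [ -6.   -4.4 112.3] [ -6.    6.2 112.6]
248 [ -7.6   0.9 113.2] [ -7.5  -4.4 113. ] [ -7.2   6.2 111.8]
250 [ -8.9   0.9 112.8] [ -9.   -4.4 113.2] [ -8.7   6.2 112.2]
256 290 [  0.2 -24.3  21.3]
258 285 [  2.4 -23.4  21.7]
370 285 [ 4.6 25.2 16.4]
372 290 [ 2.2 26.1 16.6]
[119 122 123 120 113 115 119 119 117 123 142 157 163 165 161 152 139 122
 121 126 120 115 124 129 130 135 135 137]
```

Emit:
carry_out([
  [[0, 0, 0.7, 0, 0, 0, 3.0], [0, 0, 1.4, 0, 0, 0, 3.0], [0, 0, 1.5, 0, 0, 0, 3.0], [0, 0, 1.5, 0, 0, 0, 3.0]],
])

```text
clock: 6.17
eef_pos: [536.9, -342.4, 119.3]
tool_rot: [-3.141, 0.61, 1.984]
force: [-0.7, -0.3, -0.3]
width: 36.5
```

```bash
python3 -c "
from ov import *
p=np.load('p1.npy')
rel(np.load('ins.npy'),Rins(p[3]))
ov('w10',p)
np.set_printoptions(precision=1,suppress=True)
d=L('w10');T=d['T_tool_cam']
for v in range(236,272,2): print(v,pt(d,314,v,T),d['img'][v,314])
a=get_image('scene')['img'];cv2.imwrite('pics/s10.png',cv2.resize(a[265:345,370:440],None,fx=7,fy=7,interpolation=2))
"
```

```text
clock 6.17 now [ 536.9 -342.4  119.3] [-3.141  0.61   1.984] q [ 0.36  0.69 -0.13  2.11  1.72  0.54 -0.93] F [-0.7 -0.3 -0.3] w 36.5
REL [ 0.05  0.02 -0.25] [ 0.002 -0.001  0.004] rows 0.1
clock 6.17 [ 536.9 -342.4  119.3] [-3.141  0.61   1.984] [ 0.36  0.69 -0.13  2.11  1.72  0.54 -0.93]
236 [22.   1.2 32.2] [88 95 97]
238 [  68.4    1.8 -144.2] [109 117 122]
240 [21.9  1.3 25.8] [117 129 132]
242 [21.8  1.3 23. ] [109 120 125]
244 [21.9  1.3 19.5] [111 124 127]
246 [21.8  1.3 16.7] [107 116 120]
248 [25.5  1.3  1. ] [112 122 125]
250 [24.9  1.3  0.6] [134 145 150]
252 [24.5  1.3 -0.7] [137 149 155]
254 [23.2  1.3  0.9] [125 136 140]
256 [-7.7  1.1 95.8] [ 94 100 106]
258 [-9.3  1.1 97. ] [ 90  97 101]
260 [-10.3   1.1  95.9] [86 92 94]
262 [-11.8   1.1  96.4] [78 84 86]
264 [17.2  1.3  7.1] [32 34 37]
266 [17.9  1.3  2.4] [27 30 36]
268 [17.8  1.3  0.6] [29 33 34]
270 [17.7  1.3 -1.4] [32 34 36]
```

View pics/s10.png

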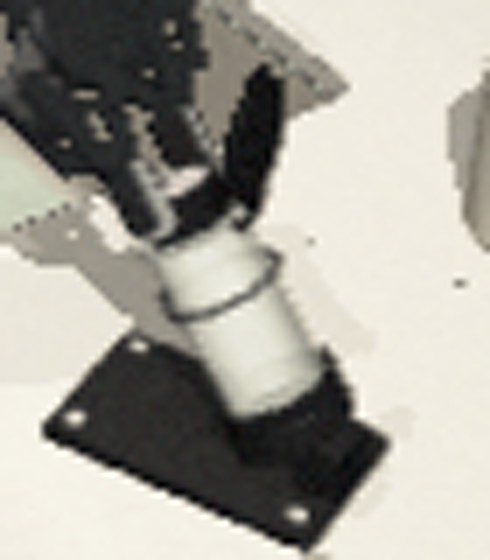

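The disc's front edge is at tool x 17.8 and the mouth is centred at -2.5, so they line up within 1 mm with no contact force. I release it.

Emit:
carry_out([
  [[0, 0, 0, 0, 0, 0, 6.0], [0, 0, 0, 0, 0, 0, 6.0], [0, 0, 0, 0, 0, 0, 6.0], [0, 0, 0, 0, 0, 0, 6.0], [0, 0, -1, 0, 0, 0, 6.0]],
])

```text
clock: 6.68
eef_pos: [534.3, -337.6, 127.2]
tool_rot: [-3.14, 0.61, 1.983]
force: [0.4, -0.7, 1.4]
width: 59.9
```

Emit:
carry_out([
  [[0, 0, -2, 0, 0, 0, 6.0], [0, 0, -4, 0, 0, 0, 6.0], [0, 0, -5, 0, 0, 0, 6.0]],
])

```text
clock: 6.93
eef_pos: [523.7, -309.4, 170.5]
tool_rot: [3.14, 0.61, 1.984]
force: [0.3, 0.3, -0.0]
width: 60.1
```

```bash
python3 -c "
from ov import *
p=np.load('p1.npy')
rel(np.load('ins.npy'),Rins(p[3]))
ov('w11',p)
np.set_printoptions(precision=1,suppress=True)
d=L('w11');T=d['T_tool_cam']
for v in range(216,300,4): print(v,pt(d,314,v,T),d['img'][v,314])
"
```

```text
clock 6.93 now [ 523.7 -309.4  170.5] [3.14  0.61  1.984] q [ 0.31  0.57 -0.13  2.15  1.53  0.55 -0.78] F [ 0.3  0.3 -0. ] w 60.1
REL [ 0.07 -0.1   5.99] [ 0.005 -0.     0.005] rows 1.4
clock 6.93 [ 523.7 -309.4  170.5] [3.14  0.61  1.984] [ 0.31  0.57 -0.13  2.15  1.53  0.55 -0.78]
216 [24.9  1.2 62. ] [136 147 152]
220 [21.   1.1 70.3] [132 141 148]
224 [  4.    1.  133.7] [125 130 142]
228 [  0.9   0.9 134.8] [115 120 132]
232 [ -2.    0.9 134.4] [111 116 126]
236 [ -4.6   1.  133.2] [111 114 126]
240 [ -7.9   0.9 134.4] [110 116 124]
244 [-10.9   0.9 134.6] [111 116 125]
248 [-13.7   0.9 134. ] [113 116 128]
252 [-17.3   0.9 135.8] [52 56 61]
256 [-23.4   0.9 145.4] [53 61 62]
260 [-23.4   0.9 135.7] [62 68 71]
264 [-23.5   1.  127. ] [ 93 100 105]
268 [-23.1   1.  117.2] [ 95 107 110]
272 [-23.3   1.  109.9] [ 96 105 109]
276 [-23.5   1.  102.6] [ 98 108 111]
280 [-23.1   1.1  94.4] [ 94 104 109]
284 [-22.8   1.1  86.9] [68 75 79]
288 [-23.2   1.1  81.4] [74 80 85]
292 [-23.    1.1  74.6] [ 97 106 111]
296 [-24.5   1.1  72.3] [ 97 107 112]
```

View pics/w11.png

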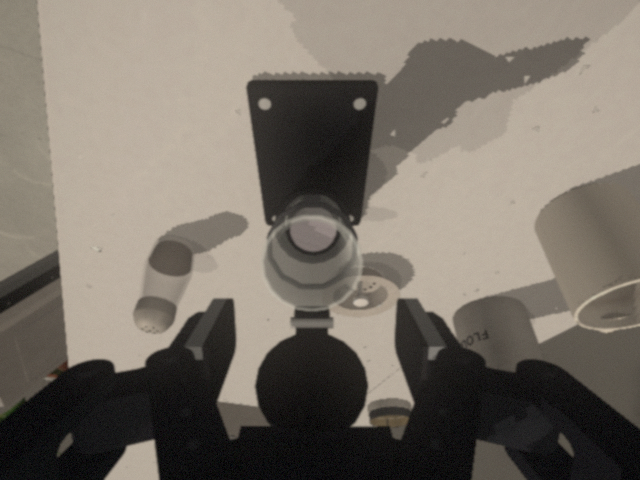

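The first disc is seated at the bottom, with its foil 72 mm below the rim. Next is the disc at (444.6,103).

```bash
python3 -c "
from wr import *
np.save('ins2',[536.9,-342.4,119.3])
rel([505,-210,225],Rdown(113.6));rel([444.6,103,110],Rdown(113.6))
"
```

```text
clock 6.98 now [ 524.2 -308.8  171.6] [3.138 0.611 1.984] q [ 0.31  0.57 -0.13  2.15  1.53  0.55 -0.78] F [0.1 1.4 0.8] w 59.9
REL [  4.98   2.24 -10.01] [0.004 0.611 0.002] rows 4.9
clock 6.98 now [ 524.2 -308.8  171.6] [3.138 0.611 1.984] q [ 0.31  0.57 -0.13  2.15  1.53  0.55 -0.78] F [0.1 1.4 0.8] w 59.9
REL [ 37.04   9.31 -18.41] [0.004 0.611 0.002] rows 10.2
```

Emit:
carry_out([
  [[5, 2.2, -10, 0, 0.61, 0, 8.5], [37, 9.3, -18.4, 0, 0.61, 0, 8.5], [37, 9.3, -18.4, 0, 0.61, 0, 8.5], [37, 9.3, -18.4, 0, 0.61, 0, 8.5], [37, 9.3, -18.4, 0, 0.61, 0, 8.5]],
])

```text
clock: 7.4
eef_pos: [491.7, -157.3, 153.4]
tool_rot: [-3.14, 0.122, 1.983]
force: [0.7, -0.7, -1.4]
width: 84.8
```

```bash
python3 -c "
from wr import *
rel([444.6,103,110],Rdown(113.6))
"
```

```text
clock 7.40 now [ 491.7 -157.3  153.4] [-3.14   0.122  1.983] q [ 0.53  0.56 -0.5   2.03  0.64  0.65 -0.01] F [ 0.7 -0.7 -1.4] w 84.8
REL [26.07  6.11  1.15] [-0.002  0.122 -0.   ] rows 6.4
```

Emit:
carry_out([
  [[26, 6.1, 1.1, 0, 0.122, 0, 8.5], [26, 6.1, 1.1, 0, 0.122, 0, 8.5], [26, 6.1, 1.1, 0, 0.122, 0, 8.5], [26, 6.1, 1.1, 0, 0.122, 0, 8.5], [26, 6.1, 1.1, 0, 0.122, 0, 8.5]],
])

```text
clock: 7.82
eef_pos: [454.9, 43.5, 117.5]
tool_rot: [-3.138, 0.005, 1.979]
force: [0.0, 0.8, -0.4]
width: 85.4
```

```bash
python3 -c "
from wr import *
rel([444.6,103,110],Rdown(113.6))
"
```

```text
clock 7.82 now [454.9  43.5 117.5] [-3.138  0.005  1.979] q [ 0.19  0.6  -0.51  2.14  0.57  0.55 -0.34] F [ 0.   0.8 -0.4] w 85.4
REL [5.87 1.42 0.72] [-0.004  0.005 -0.004] rows 1.5
```

Emit:
carry_out([
  [[5.8, 1.4, 0.7, 0, 0, 0, 8.5], [5.8, 1.4, 0.7, 0, 0, 0, 8.5], [5.8, 1.4, 0.7, 0, 0, 0, 8.5], [5.8, 1.4, 0.7, 0, 0, 0, 8.5], [5.8, 1.4, 0.7, 0, 0, 0, 8.5]],
])

```text
clock: 8.23
eef_pos: [445.0, 100.4, 110.6]
tool_rot: [-3.137, 0.006, 1.981]
force: [-0.4, -0.7, 0.1]
width: 84.8
```

```bash
cat > disc.py <<'E'
from wr import *
def foil(n,z=24):
    d=wrist(n);g=cv2.threshold(d["img"].min(axis=2),140,255,0)[1];g[330:,:]=0
    k,l,st,c=cv2.connectedComponentsWithStats(g)
    for i in range(1,k):
        if 800<st[i,4]<9000 and .6<st[i,2]/st[i,3]<1.6: print(c[i].round(1),st[i,4],ray(d,*c[i],z).round(1))
E
python3 -c "
from disc import *
foil('w12');foil('w13')
rel([444.6,103,10],Rdown(113.6))
"
```

```text
clock 8.23 [445.  100.4 110.6] [-3.137  0.006  1.981] [ 0.05  0.6  -0.49  2.14  0.57  0.53 -0.46]
[398.1  64.4] 3147 [445.7 211.8  24. ]
[312.9 246.8] 2114 [444.4 101.8  24. ]
clock 8.28 [445.1 100.  110.7] [-3.137  0.006  1.979] [ 0.05  0.6  -0.49  2.14  0.57  0.53 -0.46]
[397.8  63.4] 3148 [445.6 211.8  24. ]
[312.8 246.1] 2115 [444.3 101.7  24. ]
clock 8.33 now [445.2  99.9 110.8] [-3.138  0.006  1.979] q [ 0.05  0.6  -0.49  2.14  0.57  0.53 -0.46] F [-0.3 -0.6 -0.6] w 85.2
REL [ 0.37  0.11 10.07] [-0.004  0.006 -0.004] rows 2.4
```

View pics/w13.png

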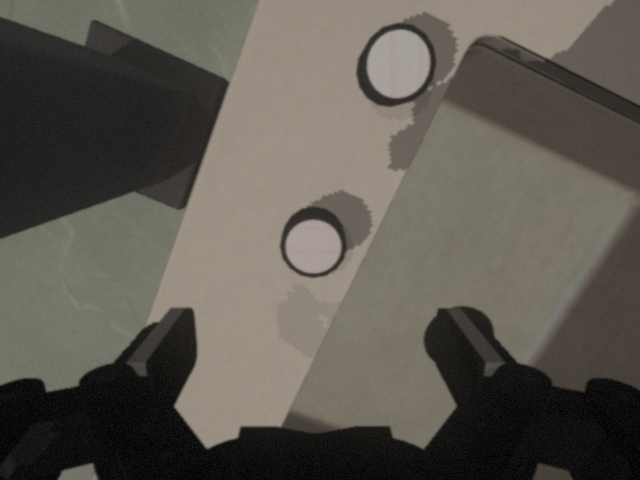

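Emit:
carry_out([
  [[0.2, 0, 4, 0, 0, 0, 8.5], [0.2, 0, 8, 0, 0, 0, 8.5], [0.2, 0, 10.0, 0, 0, 0, 8.5], [0.2, 0, 10.0, 0, 0, 0, 8.5], [0.2, 0, 10.0, 0, 0, 0, 8.5]],
])

```text
clock: 8.75
eef_pos: [443.5, 101.9, 10.4]
tool_rot: [-3.136, 0.005, 1.981]
force: [0.3, 0.5, 0.4]
width: 85.5
```

```bash
python3 -c "
from disc import *
rel([444.3,101.8,10],Rdown(113.6));wrist('w14')
"
```

```text
clock 8.75 now [443.5 101.9  10.4] [-3.136  0.005  1.981] q [-0.12  0.78 -0.26  2.19  0.78  0.26 -0.66] F [0.3 0.5 0.4] w 85.5
REL [-0.04  0.07  0.04] [-0.006  0.005 -0.002] rows 0.1
clock 8.75 [443.5 101.9  10.4] [-3.136  0.005  1.981] [-0.12  0.78 -0.26  2.19  0.78  0.26 -0.66]
```

View pics/w14.png

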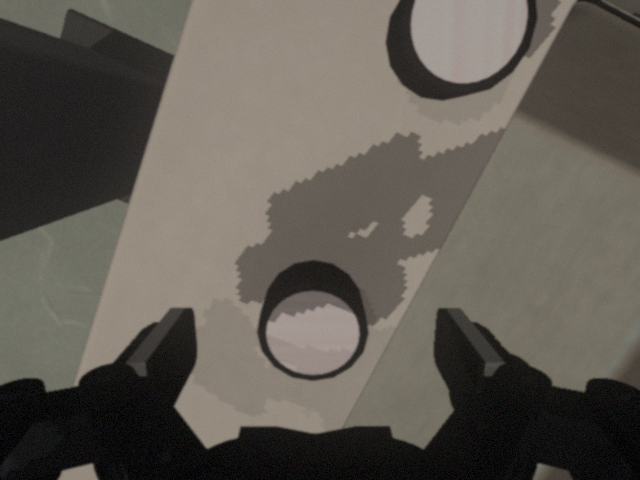

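The disc is centred between the pads with its foil around (315,333). I close and lift.

Emit:
carry_out([
  [[0, 0, 0, 0.005, 0.005, 0, 3.0], [0, 0, 0, 0.005, 0.005, 0, 3.0], [0, 0, 0, 0.005, 0.005, 0, 3.0], [0, 0, 0, 0.005, 0.005, 0, 3.0], [0, 0, 0, 0.005, 0.005, 0, 3.0]],
])

```text
clock: 9.22
eef_pos: [444.7, 102.9, 12.0]
tool_rot: [-3.135, 0.001, 1.981]
force: [-0.9, -0.6, 9.1]
width: 35.8
```

Emit:
carry_out([
  [[0, 0, 0, 0, 0, 0, 3.0], [0, 0, -3, 0, 0, 0, 3.0], [0, 0, -7, 0, 0, 0, 3.0], [0, 0, -11, 0, 0, 0, 3.0], [0, 0, -13, 0, 0, 0, 3.0]],
])

```text
clock: 9.63
eef_pos: [446.0, 104.2, 144.7]
tool_rot: [-3.138, 0.0, 1.982]
force: [-0.1, -0.7, 1.2]
width: 36.3
```

```bash
python3 -c "
from wr import *
p=np.load('p1.npy');M=Rins(p[3]).as_matrix()
pre=np.load('ins2.npy')-M[:,2]*40;np.save('pre',pre);print(pre)
rel(pre+[-20,80,60],Rdown(113.6));rel(pre+[-20,80,60],Rins(p[3]))
wrist('w15')"
```

```text
[ 527.80544166 -321.33645581  152.06608177]
clock 9.63 now [446.  104.2 144.7] [-3.138  0.     1.982] q [ 0.12  0.56 -0.59  2.11  0.53  0.63 -0.43] F [-0.1 -0.7  1.2] w 36.3
REL [-34.14  -8.19  -6.69] [-0.004  0.    -0.   ] rows 8.6
clock 9.63 now [446.  104.2 144.7] [-3.138  0.     1.982] q [ 0.12  0.56 -0.59  2.11  0.53  0.63 -0.43] F [-0.1 -0.7  1.2] w 36.3
REL [-34.14  -8.19  -6.69] [-0.003 -0.611  0.005] rows 8.6
clock 9.63 [446.  104.2 144.7] [-3.138  0.     1.982] [ 0.12  0.56 -0.59  2.11  0.53  0.63 -0.43]
```

View pics/w15.png

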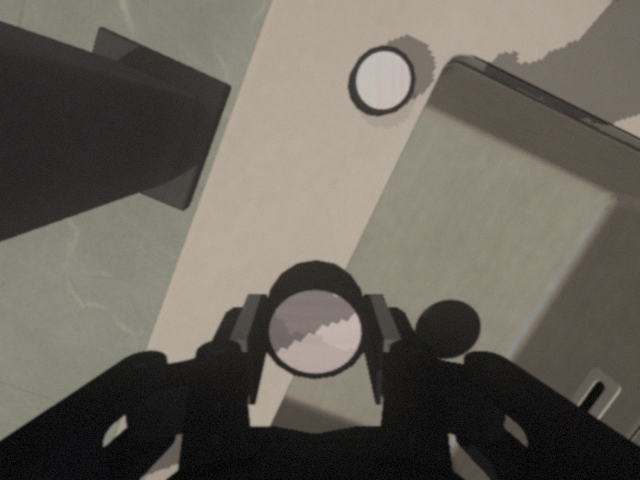

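Emit:
carry_out([
  [[-34, -8.2, -6.7, 0, -0.61, 0, 3.0], [-34, -8.2, -6.7, 0, -0.61, 0, 3.0], [-34, -8.2, -6.7, 0, -0.61, 0, 3.0], [-34, -8.2, -6.7, 0, -0.61, 0, 3.0], [-34, -8.2, -6.7, 0, -0.61, 0, 3.0]],
])

```text
clock: 10.1
eef_pos: [481.7, -98.3, 182.2]
tool_rot: [-3.136, 0.615, 1.988]
force: [0.1, -0.9, -1.3]
width: 36.4
```

```bash
python3 -c "
from wr import *
p=np.load('p1.npy');pre=np.load('pre.npy')
rel(pre+[-20,80,60],Rins(p[3]));rel(pre,Rins(p[3]))"
```

```text
clock 10.10 now [481.7 -98.3 182.2] [-3.136  0.615  1.988] q [-0.19  0.51 -0.12  2.26  1.22  0.72 -0.97] F [ 0.1 -0.9 -1.3] w 36.4
REL [-13.27  -3.37   5.74] [-0.001  0.004  0.008] rows 3.6
clock 10.10 now [481.7 -98.3 182.2] [-3.136  0.615  1.988] q [-0.19  0.51 -0.12  2.26  1.22  0.72 -0.97] F [ 0.1 -0.9 -1.3] w 36.4
REL [-16.44  -4.73  15.34] [-0.001  0.004  0.008] rows 5.5
```

Emit:
carry_out([
  [[-13.3, -3.4, 5.7, 0, 0, 0, 3.0], [-13.3, -3.4, 5.7, 0, 0, 0, 3.0], [-13.3, -3.4, 5.7, 0, 0, 0, 3.0], [-16.4, -4.7, 15.3, 0, 0, 0, 3.0], [-16.4, -4.7, 15.3, 0, 0, 0, 3.0]],
])

```text
clock: 10.52
eef_pos: [520.1, -291.9, 167.7]
tool_rot: [-3.136, 0.612, 1.985]
force: [1.0, 0.3, -0.3]
width: 36.2
```

```bash
python3 -c "
from wr import *
p=np.load('p1.npy');pre=np.load('pre.npy')
rel(pre,Rins(p[3]))"
```

```text
clock 10.52 now [ 520.1 -291.9  167.7] [-3.136  0.612  1.985] q [ 0.16  0.57  0.03  2.17  1.51  0.49 -0.82] F [ 1.   0.3 -0.3] w 36.2
REL [-1.56 -0.46  3.01] [-0.002  0.001  0.005] rows 0.8
```

Emit:
carry_out([
  [[-1.6, -0.5, 3.0, 0, 0, 0, 3.0], [-1.6, -0.5, 3.0, 0, 0, 0, 3.0], [-1.6, -0.5, 3.0, 0, 0, 0, 3.0], [-1.6, -0.5, 3.0, 0, 0, 0, 3.0]],
])

```text
clock: 10.85
eef_pos: [526.4, -318.7, 150.5]
tool_rot: [-3.132, 0.608, 1.988]
force: [0.4, -0.3, -0.2]
width: 36.3
```

```bash
cat > al.py <<'E'
from ov import *
np.set_printoptions(precision=1,suppress=True)
def al(n):
    p=np.load('p1.npy');ins=np.load('ins2.npy');rel(ins,Rins(p[3]))
    ov(n,p);d=L(n);T=d['T_tool_cam']
    for v in range(214,285,3): print(v,pt(d,314,v,T),d['img'][v,314].max())
    for v in (270,275,280,285):
        print(v,[ (u,pt(d,u,v,T)) for u in list(range(250,272,4))+list(range(358,384,4))])
E
python3 -c "
from al import *
al('w16')"
```

```text
clock 10.85 now [ 526.4 -318.7  150.5] [-3.1  0.6  2. ] q [ 0.2  0.6  0.1  2.1  1.6  0.5 -0.8] F [ 0.4 -0.3 -0.2] w 36.3
REL [-0.3  0.   4. ] [-0. -0.  0.] rows 1.0
clock 10.85 [ 526.4 -318.7  150.5] [-3.1  0.6  2. ] [ 0.2  0.6  0.1  2.1  1.6  0.5 -0.8]
214 [23.8  1.1 72.7] 54
217 [22.1  1.1 72.7] 54
220 [20.1  1.1 74. ] 63
223 [18.5  1.1 73.7] 101
226 [18.4  1.1 67. ] 103
229 [18.4  1.2 60. ] 104
232 [21.5  1.2 41.5] 149
235 [20.4  1.2 40.1] 177
238 [ -0.6   1.  113. ] 146
241 [ -2.6   1.  112.5] 131
244 [ -4.4   1.  111.8] 131
247 [ -6.6   1.  112. ] 133
250 [ -8.7   1.  112.3] 130
253 [-10.5   1.  111.4] 131
256 [-13.1   1.  112.8] 132
259 [-14.9   1.  112. ] 107
262 [18.2  1.3  6.5] 43
265 [18.3  1.3  2.4] 40
268 [18.1  1.3 -0.4] 39
271 [18.3  1.3 -4.3] 43
274 [18.   1.4 -6.8] 37
277 [ 18.2   1.4 -10.3] 36
280 [ 17.9   1.4 -12.5] 40
283 [ 17.1   1.4 -13.3] 47
270 [(250, array([-63.4, -61.6, 226.3])), (254, array([-63.3, -57.7, 226. ])), (258, array([-63.2, -53.8, 225.9])), (262, array([  2.8, -24. ,  40.2])), (266, array([  1.9, -22.4,  42.7])), (270, array([  0.2, -21. ,  47.6])
[... 977 characters left out ...]
3.7, 49. ])), (362, array([-4.4, 25.3, 45.6])), (366, array([-2.2, 26.5, 39.8])), (370, array([-2.4, 28.6, 40.4])), (374, array([-75.3,  60.1, 230.4])), (378, array([-76.9,  64.8, 234.8])), (382, array([-76.9,  68.8, 234.8]))]
285 [(250, array([-85.1, -65. , 241.6])), (254, array([-85. , -60.8, 241.3])), (258, array([ -5.8, -26.5,  42.3])), (262, array([ -5.6, -24.5,  41.8])), (266, array([ -6.8, -22.9,  44.9])), (270, array([ -8.2, -21.3,  48.4])), (358, array([-8.3, 23.7, 48.7])), (362, array([-6.4, 25.2, 43.9])), (366, array([-4.9, 26.7, 40.2])), (370, array([-4.9, 28.6, 40.2])), (374, array([-78.1,  59.4, 224.3])), (378, array([-79.5,  63.9, 227.8])), (382, array([-79.8,  67.9, 228.6]))]
```

View pics/w16o.png

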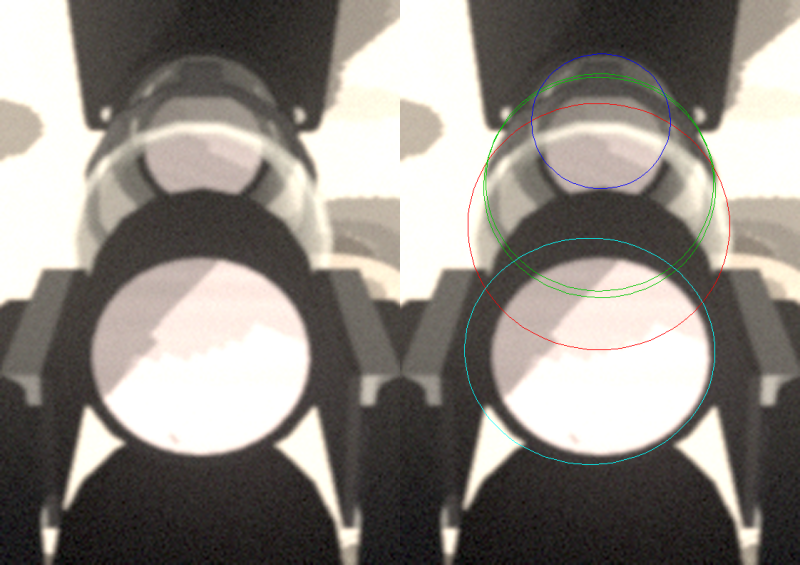

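Emit:
carry_out([
  [[-0.15, 0, 1.0, 0, 0, 0, 3.0], [-0.3, 0, 2.4, 0, 0, 0, 3.0], [-0.3, 0, 2.6, 0, 0, 0, 3.0], [-0.3, 0, 2.6, 0, 0, 0, 3.0]],
])

```text
clock: 11.23
eef_pos: [533.5, -334.5, 131.1]
tool_rot: [-3.131, 0.609, 1.989]
force: [-0.1, -0.4, -0.5]
width: 36.2
```

```bash
sed -i 's/    for v in (270.*/    return/;/print(v,\[/d' al.py; python3 -c "
from al import *
al('w17')"
```

```text
clock 11.23 now [ 533.5 -334.5  131.1] [-3.1  0.6  2. ] q [ 0.2  0.7  0.1  2.1  1.7  0.4 -0.9] F [-0.1 -0.4 -0.5] w 36.2
REL [-0.   0.   1.5] [-0. -0.  0.] rows 0.4
clock 11.23 [ 533.5 -334.5  131.1] [-3.1  0.6  2. ] [ 0.2  0.7  0.1  2.1  1.7  0.4 -0.9]
214 [28.7  1.2 48.6] 51
217 [27.7  1.2 46.5] 53
220 [25.9  1.2 47.8] 54
223 [24.4  1.2 47.8] 54
226 [23.2  1.2 46.8] 75
229 [21.6  1.2 46.9] 106
232 [21.5  1.2 41.3] 106
235 [21.7  1.2 35.2] 103
238 [21.5  1.2 30.5] 108
241 [24.2  1.3 15.8] 175
244 [23.   1.3 15.5] 163
247 [ 1.1  1.1 86. ] 134
250 [-1.   1.1 86.5] 133
253 [-2.9  1.1 86.8] 133
256 [-4.6  1.1 86.2] 134
259 [-6.6  1.1 86.5] 109
262 [17.8  1.3  7.6] 41
265 [18.6  1.3  1.7] 32
268 [18.4  1.3 -1.2] 34
271 [18.6  1.3 -5.3] 37
274 [18.   1.3 -6.7] 40
277 [18.   1.4 -9.9] 40
280 [ 17.8   1.4 -12.1] 46
283 [ 17.    1.4 -13.2] 44
```

Emit:
carry_out([
  [[-0.05, 0, 0.7, 0, 0, 0, 3.0], [-0.1, 0, 1.4, 0, 0, 0, 3.0], [-0.1, 0, 1.5, 0, 0, 0, 3.0], [-0.1, 0, 1.5, 0, 0, 0, 3.0]],
])

```text
clock: 11.62
eef_pos: [536.7, -344.7, 118.9]
tool_rot: [-3.131, 0.61, 1.988]
force: [1.0, 0.3, 0.3]
width: 36.7
```

```bash
python3 -c "
from al import *
al('w18')"
```

```text
clock 11.62 now [ 536.7 -344.7  118.9] [-3.1  0.6  2. ] q [ 0.2  0.7  0.1  2.1  1.7  0.4 -0.9] F [1.  0.3 0.3] w 36.7
REL [ 0.1  0.1 -0.1] [-0. -0.  0.] rows 0.1
clock 11.62 [ 536.7 -344.7  118.9] [-3.1  0.6  2. ] [ 0.2  0.7  0.1  2.1  1.7  0.4 -0.9]
214 [32.3  1.2 31.2] 43
217 [31.1  1.2 30.7] 56
220 [29.4  1.2 32. ] 55
223 [28.5  1.2 30.3] 55
226 [26.9  1.2 31. ] 54
229 [25.4  1.2 31.7] 55
232 [23.3  1.2 34.5] 94
235 [23.3  1.2 29. ] 98
238 [23.3  1.3 23.8] 101
241 [23.4  1.3 18.6] 102
244 [23.3  1.3 14.4] 100
247 [26.3  1.3 -0.4] 162
250 [25.7  1.3 -2. ] 177
253 [ 2.3  1.1 70. ] 139
256 [ 0.6  1.1 69.8] 134
259 [-1.3  1.1 70.1] 108
262 [18.1  1.3  6.8] 38
265 [18.2  1.3  2.6] 41
268 [18.4  1.3 -1.2] 39
271 [18.2  1.3 -4. ] 41
274 [18.5  1.4 -8.1] 43
277 [ 18.3   1.4 -10.6] 39
280 [ 18.3   1.4 -13.6] 38
283 [ 16.5   1.4 -11.7] 41
```

Emit:
carry_out([
  [[0, 0, -0.1, 0, 0, 0, 6.0], [0, 0, -0.1, 0, 0, 0, 6.0], [0, 0, -0.1, 0, 0, 0, 6.0], [0, 0, -0.1, 0, 0, 0, 6.0], [0, 0, -1, 0, 0, 0, 6.0]],
])

```text
clock: 12.08
eef_pos: [534.2, -339.8, 126.9]
tool_rot: [-3.13, 0.609, 1.988]
force: [-0.0, 0.4, 0.2]
width: 59.7
```

Emit:
carry_out([
  [[0, 0, -2, 0, 0, 0, 6.0], [0, 0, -4, 0, 0, 0, 6.0], [0, 0, -5, 0, 0, 0, 6.0]],
])

```text
clock: 12.33
eef_pos: [523.7, -311.6, 169.9]
tool_rot: [-3.133, 0.61, 1.988]
force: [-0.7, -1.2, 1.1]
width: 60.2
```

```bash
python3 -c "
from al import *
al('w19')
rel([505,-210,225],Rdown(113.6));rel([445.6,211.8,110],Rdown(113.6))
"
```

```text
clock 12.33 now [ 523.7 -311.6  169.9] [-3.1  0.6  2. ] q [ 0.2  0.6  0.1  2.1  1.5  0.5 -0.8] F [-0.7 -1.2  1.1] w 60.2
REL [0.2 0.  6.1] [-0. -0.  0.] rows 1.5
clock 12.33 [ 523.7 -311.6  169.9] [-3.1  0.6  2. ] [ 0.2  0.6  0.1  2.1  1.5  0.5 -0.8]
214 [26.3  1.2 60.6] 148
217 [24.   1.1 63.9] 158
220 [ 12.2   1.  109.7] 143
223 [ 10.5   1.  108.6] 148
226 [  8.8   1.  107.4] 148
229 [  6.6   1.  108.1] 147
232 [  4.5   1.  108.7] 149
235 [  2.4   1.  109.1] 147
238 [  0.5   1.  108.8] 144
241 [ -1.5   1.  108.6] 141
244 [ -3.3   1.  108. ] 148
247 [ -5.4   1.  107.9] 146
250 [ -7.6   1.  108.4] 144
253 [ -9.7   1.  108.6] 128
256 [-11.7   1.  108.6] 127
259 [-13.7   1.  108.2] 119
262 [-16.4   1.  110. ] 48
265 [-22.4   1.  121.7] 92
268 [-22.2   1.  114.6] 111
271 [-22.3   1.  108.9] 110
274 [-22.1   1.  102.6] 109
277 [-22.2   1.   97.5] 111
280 [-22.3   1.1  92.2] 108
283 [-22.    1.1  86.5] 84
clock 12.38 now [ 524.2 -311.1  170.9] [-3.1  0.6  2. ] q [ 0.2  0.6  0.1  2.1  1.5  0.5 -0.8] F [0.1 0.9 1.1] w 60.0
REL [  5.1   2.3 -10.2] [-0.   0.6  0. ] rows 4.9
clock 12.38 now [ 524.2 -311.1  170.9] [-3.1  0.6  2. ] q [ 0.2  0.6  0.1  2.1  1.5  0.5 -0.8] F [0.1 0.9 1.1] w 60.0
REL [ 45.3  13.8 -24.4] [-0.   0.6  0. ] rows 12.8
```

View pics/w19.png

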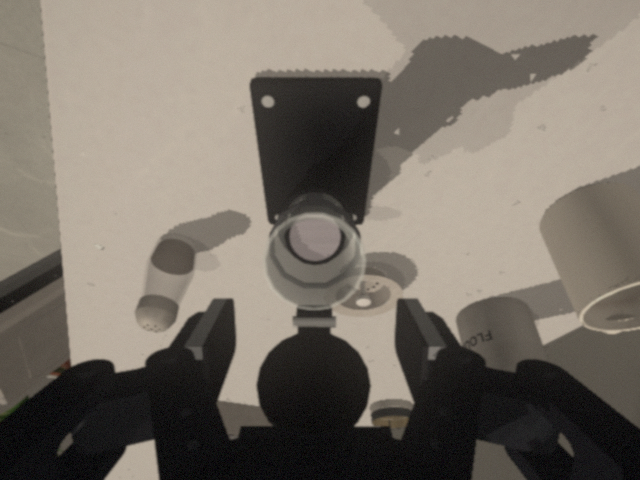

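Two discs are seated, with the foil about 48 mm below the rim. I check the ring against the stack in the scene view.

```bash
python3 -c "
from cell import *
import cv2
a=get_image('scene')['img'];cv2.imwrite('pics/s19.png',cv2.resize(a[265:345,370:440],None,fx=7,fy=7,interpolation=2))"
```

```text
(no output)
```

View pics/s19.png

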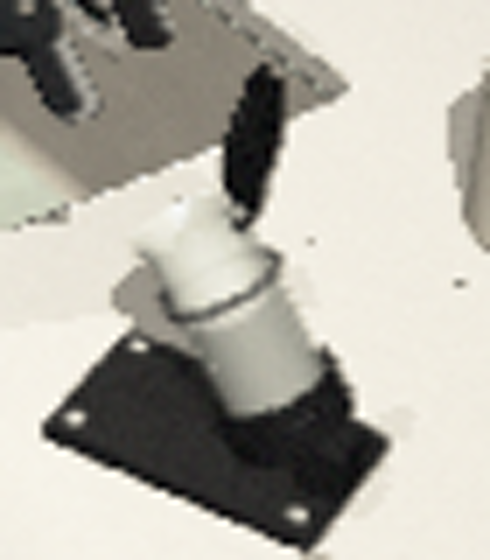

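```bash
python3 -c "
from cell import *
from h import *
d=get_image('scene');a=d['img'];pickle.dump(d,open('s20.pkl','wb'))
cv2.imwrite('pics/s20.png',cv2.resize(a[285:330,385:425],None,fx=13,fy=13,interpolation=cv2.INTER_CUBIC))
d=get_image('side');b=d['img'];pickle.dump(d,open('b20.pkl','wb'));cv2.imwrite('pics/b20.png',cv2.resize(b[150:215,300:345],None,fx=9,fy=9,interpolation=cv2.INTER_CUBIC))"
```

```text
(no output)
```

View pics/s20.png

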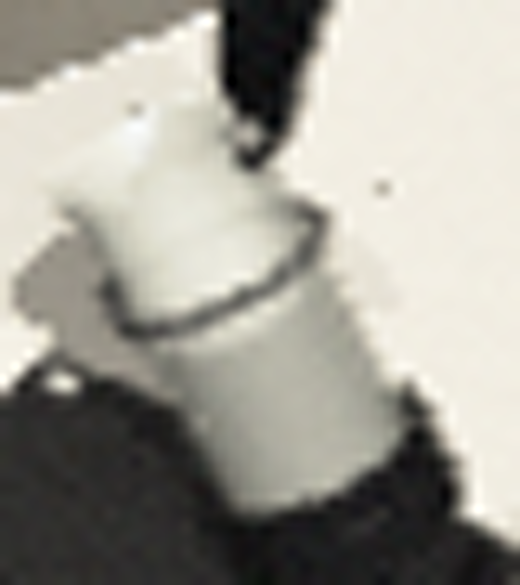

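View pics/b20.png

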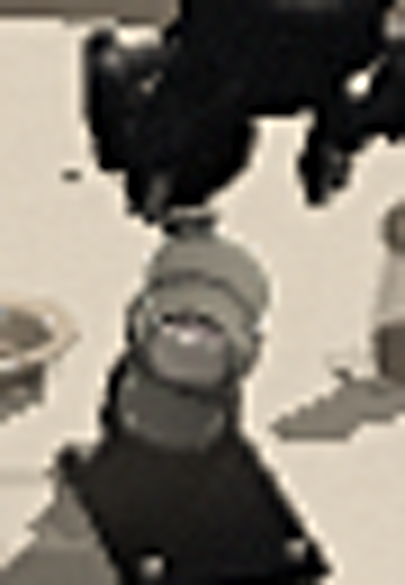

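```bash
cat > chk.py <<'E'
from fit import *
d=L("s20");b2=L("b20");p=np.load("p1.npy");M,o=tubeT(p)
def draw(d,win,f,ring,top,mo):
    x0,y0,x1,y1=win;im=cv2.resize(d["img"][y0:y1,x0:x1],None,fx=f,fy=f,interpolation=cv2.INTER_CUBIC);t=np.linspace(0,6.283,90)
    for r,z,c in [(28,96,(0,0,255)),(28,ring,(0,200,0)),(28,ring-4,(0,200,0)),(20,top,(255,0,255)),(21.6,0,(255,0,0))]:
        P=o+np.array(mo)+np.c_[r*np.cos(t),r*np.sin(t),t*0+z]@M.T
        cv2.polylines(im,[np.int32((proj(d,P)-[x0,y0]+.5)*f)],1,c,1)
    return im
def pair(n,top=48,ra=65,rb=50,d=d,b2=b2):
    A=[draw(d,(383,283,428,335),8.5,r,top,(0,0,0)) for r in (ra,rb)];cv2.imwrite(f"pics/{n}a.png",np.hstack(A))
    A=[draw(b2,(303,165,340,210),10,r,top,(0,0,0)) for r in (ra,rb)];cv2.imwrite(f"pics/{n}b.png",np.hstack(A))
if __name__=="__main__": pair("chk")
E
python3 chk.py
```

```text
(no output)
```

View pics/chka.png

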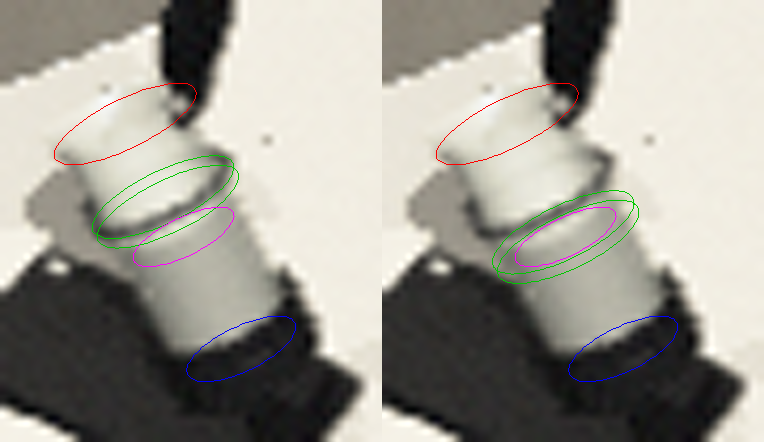

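View pics/chkb.png

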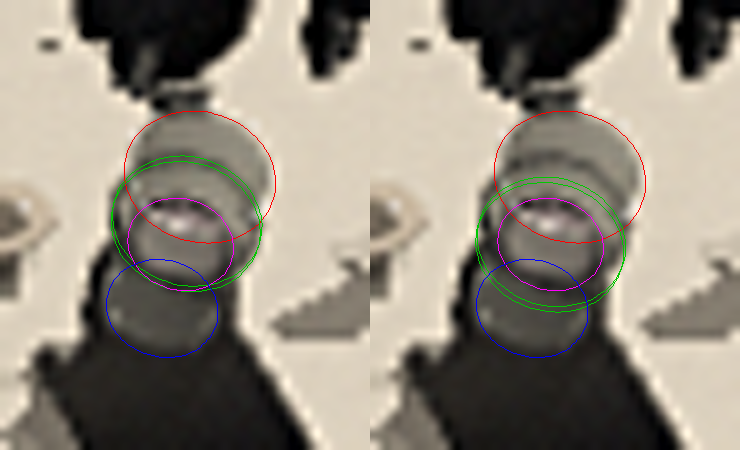

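The 65 mm overlay matches the ring in both views, and the stack top at 48 mm is clearly below it. The third disc is needed.

Emit:
carry_out([
  [[5, 2.3, -10, 0, 0.61, 0, 8.5], [45.3, 13.8, -24.4, 0, 0.61, 0, 8.5], [45.3, 13.8, -24.4, 0, 0.61, 0, 8.5], [45.3, 13.8, -24.4, 0, 0.61, 0, 8.5], [45.3, 13.8, -24.4, 0, 0.61, 0, 8.5]],
])

```text
clock: 12.95
eef_pos: [499.0, -171.0, 157.7]
tool_rot: [-3.128, 0.161, 1.98]
force: [0.1, -0.9, -0.8]
width: 85.1
```

```bash
python3 -c "
from wr import *
rel([445.6,211.8,120],Rdown(113.6))
"
```

```text
clock 12.95 now [ 499.  -171.   157.7] [-3.128  0.161  1.98 ] q [ 0.44  0.55 -0.37  2.02  0.6   0.62  0.04] F [ 0.1 -0.9 -0.8] w 85.1
REL [37.36 10.31 -2.39] [-0.014  0.161 -0.004] rows 9.3
```

Emit:
carry_out([
  [[37.4, 10.3, -2.4, -0.014, 0.161, 0, 8.5], [37.4, 10.3, -2.4, -0.014, 0.161, 0, 8.5], [37.4, 10.3, -2.4, -0.014, 0.161, 0, 8.5], [37.4, 10.3, -2.4, -0.014, 0.161, 0, 8.5], [37.4, 10.3, -2.4, -0.014, 0.161, 0, 8.5]],
])

```text
clock: 13.37
eef_pos: [470.3, 32.8, 135.2]
tool_rot: [-3.141, 0.005, 1.975]
force: [0.1, 0.3, 0.0]
width: 84.9
```

```bash
python3 -c "
from wr import *
rel([445.6,211.8,120],Rdown(113.6))
"
```

```text
clock 13.37 now [470.3  32.8 135.2] [-3.141  0.005  1.975] q [ 0.18  0.56 -0.45  2.09  0.45  0.58 -0.19] F [0.1 0.3 0. ] w 84.9
REL [17.44  4.78  1.43] [-0.001  0.005 -0.007] rows 4.3
```

Emit:
carry_out([
  [[17.4, 4.7, 1.4, 0, 0, 0, 8.5], [17.4, 4.7, 1.4, 0, 0, 0, 8.5], [17.4, 4.7, 1.4, 0, 0, 0, 8.5], [17.4, 4.7, 1.4, 0, 0, 0, 8.5], [17.4, 4.7, 1.4, 0, 0, 0, 8.5]],
])

```text
clock: 13.78
eef_pos: [443.5, 218.0, 120.6]
tool_rot: [3.139, 0.002, 1.986]
force: [-0.0, 1.4, 0.6]
width: 85.0
```

Emit:
carry_out([
  [[0, 0, 0, 0, 0.0, 0, 8.5], [0, 0, 0, 0, 0, 0, 8.5]],
])

```text
clock: 13.95
eef_pos: [444.4, 210.9, 120.5]
tool_rot: [-3.14, 0.007, 1.981]
force: [0.7, -0.5, -0.5]
width: 84.9
```

```bash
python3 -c "
from disc import *
foil('w21')
rel([445.6,211.8,10],Rdown(113.6))
"
```

```text
clock 13.95 [444.4 210.9 120.5] [-3.14   0.007  1.981] [-0.23  0.61 -0.41  2.05  0.44  0.57 -0.53]
[314.5 245.3] 1921 [445.7 210.8  24. ]
clock 14.00 now [444.8 209.4 120.6] [-3.14   0.007  1.978] q [-0.23  0.61 -0.41  2.05  0.44  0.57 -0.53] F [-0.5 -0.5  0.3] w 85.1
REL [ 0.27  0.19 11.06] [-0.001  0.007 -0.005] rows 2.7
```

View pics/w21.png

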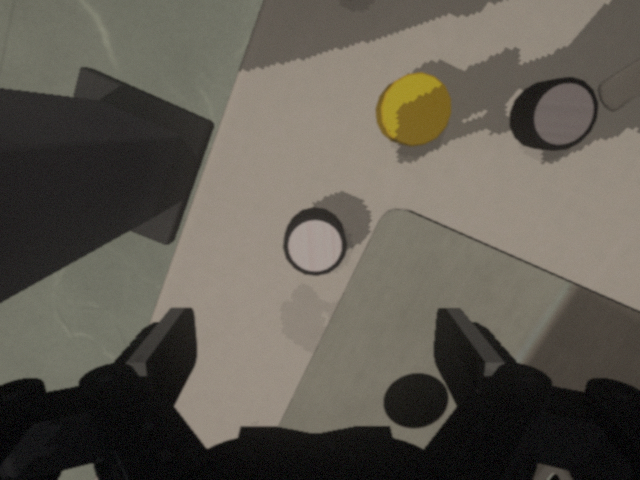

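Emit:
carry_out([
  [[0.2, 0.1, 4, 0, 0.007, 0, 8.5], [0.2, 0.1, 8, 0, 0.007, 0, 8.5], [0.2, 0.1, 11.0, 0, 0.007, 0, 8.5], [0.2, 0.1, 11.0, 0, 0.007, 0, 8.5], [0.2, 0.1, 11.0, 0, 0.007, 0, 8.5]],
])

```text
clock: 14.42
eef_pos: [444.6, 210.2, 10.5]
tool_rot: [-3.138, 0.001, 1.977]
force: [0.4, 1.3, -0.0]
width: 85.1
```

```bash
python3 -c "
from disc import *
rel([445.7,210.8,10],Rdown(113.6));wrist('w22')
"
```

```text
clock 14.42 now [444.6 210.2  10.5] [-3.138e+00  1.000e-03  1.977e+00] q [-0.34  0.8  -0.24  2.1   0.58  0.31 -0.65] F [ 0.4  1.3 -0. ] w 85.1
REL [0.01 0.12 0.05] [-0.003  0.001 -0.006] rows 0.1
clock 14.42 [444.6 210.2  10.5] [-3.138e+00  1.000e-03  1.977e+00] [-0.34  0.8  -0.24  2.1   0.58  0.31 -0.65]
```

View pics/w22.png

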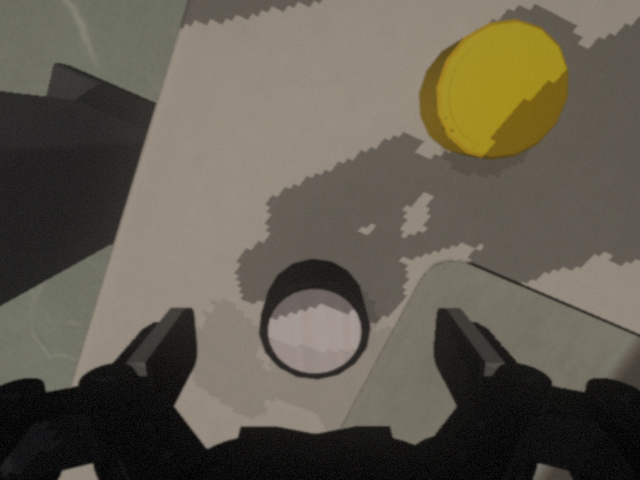

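The disc is centred with its foil around (315,332), and the yellow look-alike is well clear. I close and lift.

Emit:
carry_out([
  [[0, 0, 0, 0, 0, 0, 3.0], [0, 0, 0, 0, 0, 0, 3.0], [0, 0, 0, 0, 0, 0, 3.0], [0, 0, 0, 0, 0, 0, 3.0], [0, 0, 0, 0, 0, 0, 3.0]],
])

```text
clock: 14.88
eef_pos: [446.1, 213.0, 13.0]
tool_rot: [3.138, -0.001, 1.979]
force: [-0.8, -1.7, 10.3]
width: 36.3
```

Emit:
carry_out([
  [[0, 0, 0, 0, 0, 0, 3.0], [0, 0, -3, 0, 0, 0, 3.0], [0, 0, -7, 0, 0, 0, 3.0], [0, 0, -11, 0, 0, 0, 3.0], [0, 0, -13, 0, 0, 0, 3.0]],
])

```text
clock: 15.3
eef_pos: [446.4, 213.7, 145.7]
tool_rot: [3.135, -0.002, 1.98]
force: [0.0, 0.4, 0.2]
width: 36.4
```

```bash
python3 -c "
from wr import *
p=np.load('p1.npy');pre=np.load('pre.npy')
rel([480,-98,185],Rins(p[3]))
wrist('w23')"
```

```text
clock 15.30 now [446.4 213.7 145.7] [ 3.135e+00 -2.000e-03  1.980e+00] q [-0.19  0.57 -0.46  2.03  0.42  0.63 -0.51] F [0.  0.4 0.2] w 36.4
REL [-29.93  -9.29  -4.04] [ 0.006 -0.613 -0.   ] rows 7.6
clock 15.30 [446.4 213.7 145.7] [ 3.135e+00 -2.000e-03  1.980e+00] [-0.19  0.57 -0.46  2.03  0.42  0.63 -0.51]
```

View pics/w23.png

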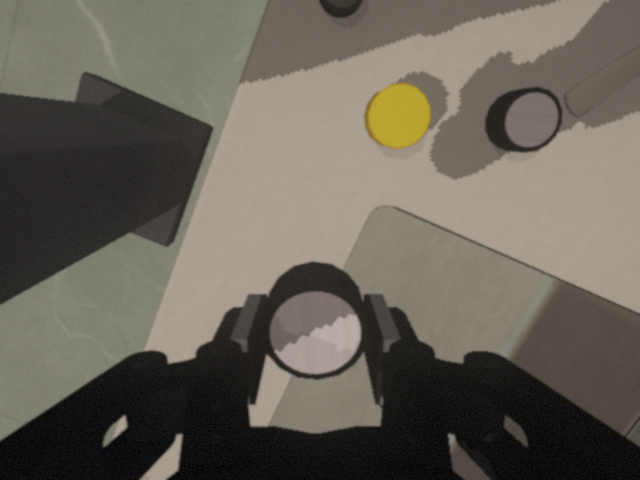

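Emit:
carry_out([
  [[-30, -9.3, -4, 0, -0.61, 0, 3.0], [-30, -9.3, -4, 0, -0.61, 0, 3.0], [-30, -9.3, -4, 0, -0.61, 0, 3.0], [-30, -9.3, -4, 0, -0.61, 0, 3.0], [-30, -9.3, -4, 0, -0.61, 0, 3.0]],
])

```text
clock: 15.77
eef_pos: [468.3, 7.0, 169.0]
tool_rot: [3.136, 0.613, 1.979]
force: [-0.6, 0.1, -1.0]
width: 36.4
```

```bash
python3 -c "
from wr import *
p=np.load('p1.npy');pre=np.load('pre.npy')
rel([490,-170,195],Rins(p[3]))"
```

```text
clock 15.77 now [468.3   7.  169. ] [3.136 0.613 1.979] q [-0.53  0.55  0.01  2.22  1.02  0.73 -1.01] F [-0.6  0.1 -1. ] w 36.4
REL [-15.49  -5.07   7.69] [0.006 0.002 0.   ] rows 4.3
```

Emit:
carry_out([
  [[-15.5, -5, 7.7, 0, 0, 0, 3.0], [-15.5, -5, 7.7, 0, 0, 0, 3.0], [-15.5, -5, 7.7, 0, 0, 0, 3.0], [-15.5, -5, 7.7, 0, 0, 0, 3.0], [-15.5, -5, 7.7, 0, 0, 0, 3.0]],
])

```text
clock: 16.18
eef_pos: [488.0, -176.7, 194.9]
tool_rot: [3.142, 0.613, 1.971]
force: [0.2, -0.7, -0.2]
width: 36.7
```

```bash
python3 -c "
from wr import *
p=np.load('p1.npy');pre=np.load('pre.npy')
rel(pre+[-12,35,20],Rins(p[3]));rel(pre,Rins(p[3]))"
```

```text
clock 16.18 now [ 488.  -176.7  194.9] [3.142 0.613 1.971] q [-0.21  0.49  0.16  2.26  1.25  0.53 -0.82] F [ 0.2 -0.7 -0.2] w 36.7
REL [-7.83 -1.71  8.3 ] [-0.004  0.002 -0.006] rows 2.8
clock 16.18 now [ 488.  -176.7  194.9] [3.142 0.613 1.971] q [-0.21  0.49  0.16  2.26  1.25  0.53 -0.82] F [ 0.2 -0.7 -0.2] w 36.7
REL [-9.7  -1.97 12.06] [-0.004  0.002 -0.006] rows 3.7
```

Emit:
carry_out([
  [[-7.8, -1.7, 8.3, 0, 0, 0, 3.0], [-7.8, -1.7, 8.3, 0, 0, 0, 3.0], [-7.8, -1.7, 8.3, 0, 0, 0, 3.0], [-9.7, -2, 12, 0, 0, -0.006, 3.0], [-9.7, -2, 12, 0, 0, -0.006, 3.0]],
])

```text
clock: 16.6
eef_pos: [528.7, -321.5, 149.0]
tool_rot: [-3.134, 0.613, 1.98]
force: [-0.7, 0.1, 0.0]
width: 36.4
```

Emit:
carry_out([
  [[0, 0, 0, 0, 0, 0, 3.0], [0, 0, 0, 0, 0, 0, 3.0]],
])

```text
clock: 16.77
eef_pos: [529.8, -313.0, 149.5]
tool_rot: [-3.139, 0.607, 1.986]
force: [0.2, -0.4, 0.3]
width: 36.4
```

```bash
python3 -c "
from al import *
al('w24')"
```

```text
clock 16.77 now [ 529.8 -313.   149.5] [-3.1  0.6  2. ] q [ 0.   0.6  0.3  2.1  1.6  0.3 -0.9] F [ 0.2 -0.4  0.3] w 36.4
REL [-0.7 -0.5  4.2] [ 0. -0.  0.] rows 1.0
clock 16.77 [ 529.8 -313.   149.5] [-3.1  0.6  2. ] [ 0.   0.6  0.3  2.1  1.6  0.3 -0.9]
214 [ 14.2   1.  119.3] 60
217 [ 14.    1.  110.7] 56
220 [ 14.   1. 102.] 61
223 [18.2  1.1 75.1] 55
226 [16.7  1.1 74.3] 53
229 [14.   1.1 78.1] 68
232 [14.2  1.1 70.3] 75
235 [14.2  1.2 64.1] 102
238 [14.1  1.2 58.1] 114
241 [17.   1.2 41.7] 174
244 [14.2  1.2 46.5] 163
247 [ 0.1  1.1 89.4] 154
250 [-1.9  1.1 89.8] 154
253 [-3.5  1.1 88.7] 151
256 [-5.8  1.1 90. ] 153
259 [-7.4  1.1 89. ] 150
262 [17.5  1.3  8.7] 60
265 [17.8  1.3  3.8] 38
268 [17.8  1.3  0.4] 37
271 [17.6  1.3 -2.2] 40
274 [17.2  1.4 -4.4] 39
277 [17.2  1.4 -7.7] 41
280 [ 17.1   1.4 -10.5] 43
283 [ 16.8   1.4 -12.6] 41
```

View pics/w24o.png

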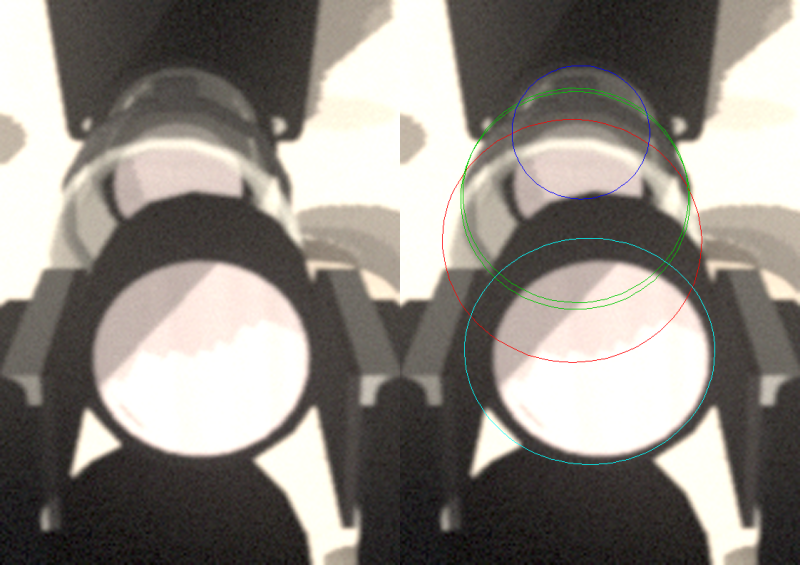

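The arm is still settling, so I let it come to rest and re-measure.

Emit:
carry_out([
  [[0, 0, 0, 0, 0, 0, 3.0], [0, 0, 0, 0, 0, 0, 3.0], [0, 0, 0, 0, 0, 0, 3.0]],
])

```text
clock: 17.07
eef_pos: [530.6, -312.6, 150.4]
tool_rot: [-3.14, 0.609, 1.987]
force: [-0.3, 0.4, -1.5]
width: 36.2
```

```bash
python3 -c "
from al import *
np.save('ins2',[536.8,-343.4,119.2])
al('w25')" | head -3
```

```text
clock 17.07 now [ 530.6 -312.6  150.4] [-3.1  0.6  2. ] q [ 0.   0.6  0.3  2.1  1.6  0.3 -0.9] F [-0.3  0.4 -1.5] w 36.2
REL [-0.7 -0.7  4.3] [ 0. -0.  0.] rows 1.1
clock 17.07 [ 530.6 -312.6  150.4] [-3.1  0.6  2. ] [ 0.   0.6  0.3  2.1  1.6  0.3 -0.9]
```

Emit:
carry_out([
  [[-0.7, -0.6, 0, 0, 0, 0, 3.0], [-0.7, -0.6, 1.5, 0, 0, 0, 3.0], [-0.7, -0.6, 2.6, 0, 0, 0, 3.0], [-0.7, -0.6, 2.6, 0, 0, 0, 3.0], [-0.7, -0.6, 2.6, 0, 0, 0, 3.0]],
])

```text
clock: 17.53
eef_pos: [532.2, -335.7, 132.6]
tool_rot: [-3.137, 0.609, 1.986]
force: [0.1, -0.7, -1.0]
width: 36.2
```

```bash
python3 -c "
from al import *
al('w26')"
```

```text
clock 17.53 now [ 532.2 -335.7  132.6] [-3.1  0.6  2. ] q [ 0.1  0.7  0.2  2.1  1.7  0.3 -1. ] F [ 0.1 -0.7 -1. ] w 36.2
REL [0.  0.1 1.6] [ 0. -0.  0.] rows 0.4
clock 17.53 [ 532.2 -335.7  132.6] [-3.1  0.6  2. ] [ 0.1  0.7  0.2  2.1  1.7  0.3 -1. ]
214 [28.8  1.2 48.6] 54
217 [27.2  1.2 49.1] 55
220 [25.9  1.2 47.8] 58
223 [24.1  1.2 49.4] 59
226 [23.   1.2 47.5] 66
229 [22.7  1.2 42.5] 82
232 [23.   1.2 35.5] 99
235 [26.7  1.3 15.8] 114
238 [25.1  1.3 17.1] 171
241 [22.7  1.3 21. ] 150
244 [ 9.5  1.2 62.9] 132
247 [ 7.8  1.2 63. ] 131
250 [ 5.8  1.1 64. ] 135
253 [ 4.4  1.2 63. ] 138
256 [ 2.7  1.2 63.1] 133
259 [ 1.1  1.2 62.8] 142
262 [17.7  1.3  7.8] 55
265 [17.   1.3  6.3] 40
268 [17.3  1.3  1.8] 41
271 [17.2  1.3 -1.3] 38
274 [17.7  1.4 -5.8] 38
277 [17.5  1.4 -8.4] 37
280 [ 17.1   1.4 -10.5] 43
283 [ 16.7   1.4 -12.4] 47
```

View pics/w26o.png

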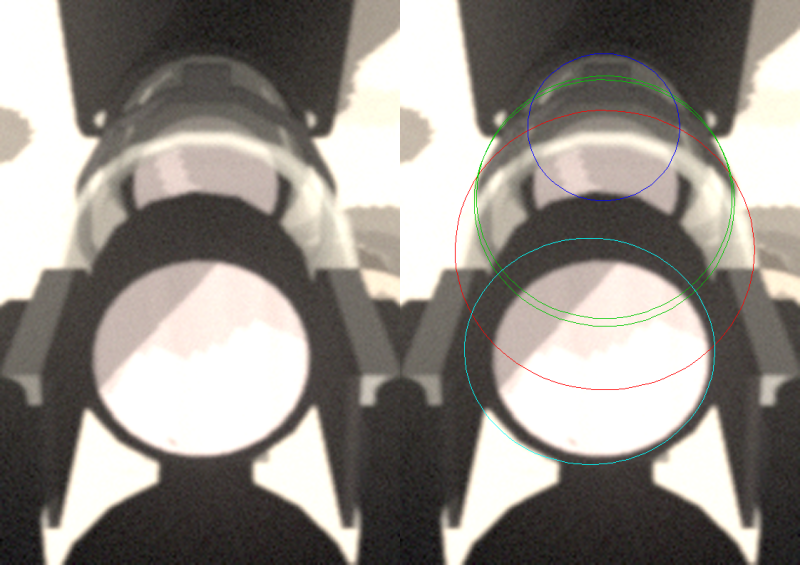

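Emit:
carry_out([
  [[0.1, 0.1, 0.7, 0, 0, 0, 3.0], [0.1, 0.1, 1.4, 0, 0, 0, 3.0], [0.1, 0.1, 1.5, 0, 0, 0, 3.0], [0.1, 0.1, 1.5, 0, 0, 0, 3.0]],
])

```text
clock: 17.92
eef_pos: [536.7, -341.7, 120.0]
tool_rot: [-3.138, 0.609, 1.986]
force: [-0.2, 0.0, -1.0]
width: 36.0
```

```bash
python3 -c "
from al import *
al('w27')"
```

```text
clock 17.92 now [ 536.7 -341.7  120. ] [-3.1  0.6  2. ] q [ 0.1  0.7  0.2  2.1  1.8  0.3 -1.1] F [-0.2  0.  -1. ] w 36.0
REL [-0.1 -0.1  0.1] [ 0. -0.  0.] rows 0.1
clock 17.92 [ 536.7 -341.7  120. ] [-3.1  0.6  2. ] [ 0.1  0.7  0.2  2.1  1.8  0.3 -1.1]
214 [21.6  1.1 83.5] 61
217 [30.2  1.2 34.6] 48
220 [29.   1.2 33.8] 57
223 [27.6  1.2 34.1] 56
226 [26.3  1.2 33.7] 55
229 [25.1  1.2 32.7] 54
232 [23.5  1.2 33.6] 57
235 [21.7  1.2 34.9] 67
238 [21.8  1.3 29.5] 82
241 [21.5  1.3 25.4] 98
244 [21.5  1.3 20.5] 99
247 [22.   1.3 14.4] 106
250 [24.6  1.3  1.5] 170
253 [23.8  1.3  0.4] 174
256 [ 7.2  1.2 48.9] 135
259 [ 5.4  1.2 49.7] 131
262 [17.   1.3  9.9] 54
265 [17.1  1.3  5.9] 37
268 [17.1  1.3  2.5] 39
271 [17.5  1.3 -2. ] 37
274 [17.5  1.4 -5.4] 38
277 [17.2  1.4 -7.6] 39
280 [ 17.3   1.4 -11.1] 43
283 [ 16.6   1.4 -12. ] 44
```

View pics/w27o.png

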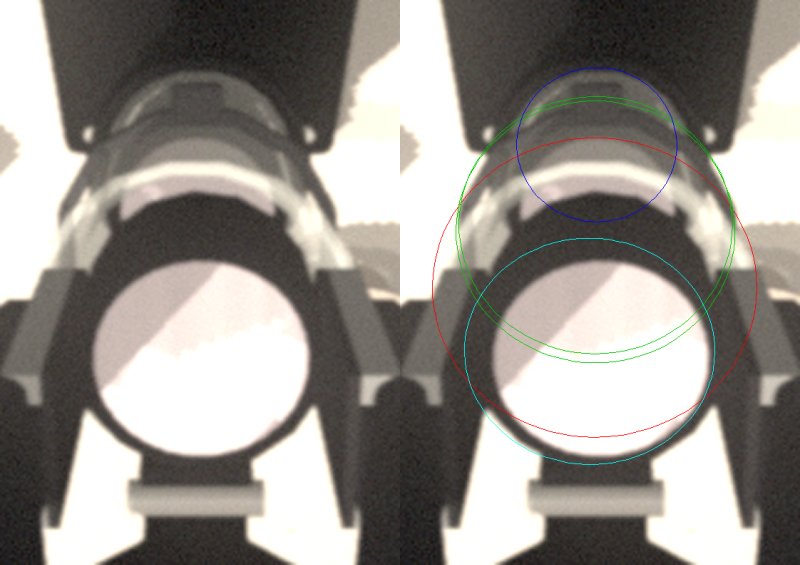

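The mouth (tool x -2.5, z about 1) and the disc (-2.7) line up. I release.

Emit:
carry_out([
  [[0, 0, 0, 0, 0, 0, 6.0], [0, 0, 0, 0, 0, 0, 6.0], [0, 0, 0, 0, 0, 0, 6.0], [0, 0, 0, 0, 0, 0, 6.0], [0, 0, -1, 0, 0, 0, 6.0]],
])

```text
clock: 18.38
eef_pos: [534.1, -337.2, 127.2]
tool_rot: [-3.137, 0.608, 1.986]
force: [0.6, -0.0, 0.3]
width: 60.1
```

Emit:
carry_out([
  [[0, 0, -2, 0, 0, 0, 6.0], [0, 0, -4, 0, 0, 0, 6.0], [0, 0, -5, 0, 0, 0, 6.0], [0, 0, -5, 0, 0, 0, 6.0]],
])

```text
clock: 18.72
eef_pos: [523.9, -309.2, 170.6]
tool_rot: [-3.142, 0.61, 1.986]
force: [0.5, 0.0, 0.2]
width: 59.8
```

```bash
python3 -c "
from al import *
al('w28')
import chk
a=get_image('scene');b=get_image('side');chk.pair('chk3',72,65,60,a,b)
"
```

```text
clock 18.72 now [ 523.9 -309.2  170.6] [-3.1  0.6  2. ] q [ 0.   0.6  0.3  2.1  1.5  0.3 -0.8] F [0.5 0.  0.2] w 59.8
REL [-0.1 -0.2  6.3] [ 0. -0.  0.] rows 1.5
clock 18.72 [ 523.9 -309.2  170.6] [-3.1  0.6  2. ] [ 0.   0.6  0.3  2.1  1.5  0.3 -0.8]
214 [25.9  1.2 62.4] 94
217 [24.2  1.2 63. ] 132
220 [20.9  1.1 70.7] 107
223 [15.6  1.1 86.3] 146
226 [13.7  1.1 86.8] 147
229 [12.   1.1 86.2] 147
232 [10.   1.1 87. ] 147
235 [ 8.5  1.1 85.9] 147
238 [ 6.5  1.1 86.3] 147
241 [ 5.   1.1 85.3] 149
244 [ 3.1  1.1 85.3] 148
247 [ 0.8  1.1 86.8] 149
250 [-1.   1.1 86.7] 151
253 [-2.9  1.1 86.8] 147
256 [-4.5  1.1 85.9] 149
259 [-6.9  1.1 87.3] 145
262 [-9.2  1.1 88.6] 148
265 [-10.3   1.1  86.3] 149
268 [-12.3   1.1  86.4] 147
271 [-14.3   1.1  86.6] 149
274 [-16.3   1.1  86.7] 100
277 [-18.2   1.1  86.7] 52
280 [-23.3   1.1  94.9] 110
283 [-23.7   1.1  90.7] 97
```

View pics/w28.png

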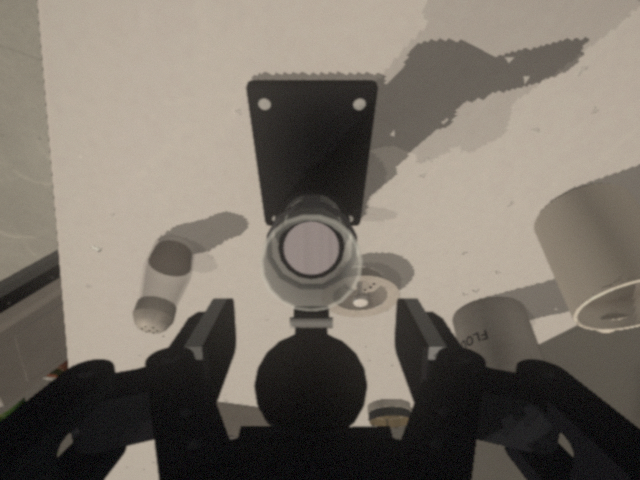

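View pics/chk3a.png

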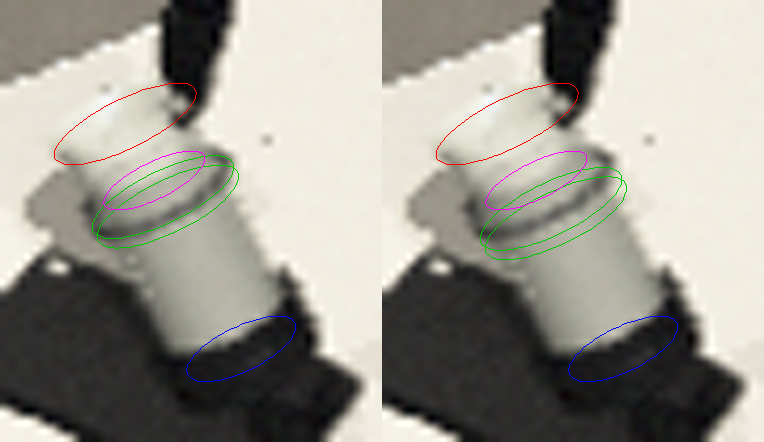

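The foil is now 24 mm below the rim and flat, so three discs are seated. I zoom the current scene against the two-disc view.

```bash
python3 -c "
from h import *
from cell import get_image
n=get_image('scene')['img'];o=L('s20')['img']
f=lambda a:cv2.resize(a[285:330,385:425],None,fx=9,fy=9,interpolation=2)
cv2.imwrite('pics/cmp.png',np.hstack([f(o),f(n)]))"
```

```text
(no output)
```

View pics/cmp.png

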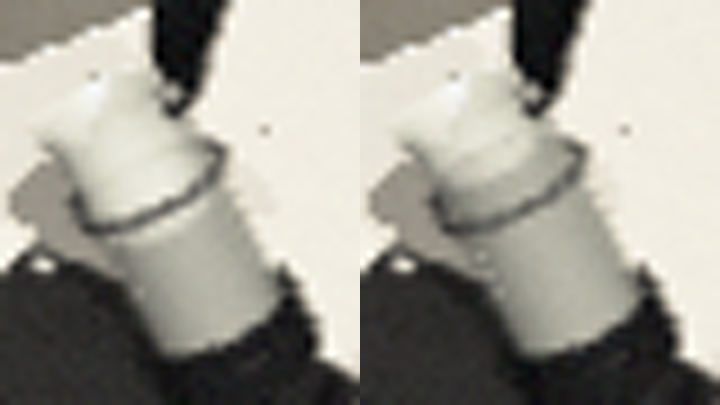

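That confirms it: with two discs the stack ends below the ring, and with three it ends just above it. Now I plan the lid closing, sweeping the closed fingertips from behind the lid.

```bash
cat > lid.py <<'E'
from wr import *
from fit import tubeT
YAW=-1.156; tilt=np.radians(10)
M,_=tubeT([0,0,0,YAW]);mouth=np.array([536.8,-342.8,119.2]);o=mouth-96*M[:,2]
h=np.array([np.cos(YAW),np.sin(YAW),0]);up=np.array([0,0,1.])
zt=-(np.cos(tilt)*up+np.sin(tilt)*h)      # tool z: body leans away (+h)
xt=-np.cos(tilt)*h+np.sin(tilt)*up
Rl=R.from_matrix(np.c_[xt,np.cross(zt,xt),zt])
hinge=o+M@[34,0,97]
def P(th,s=50,t=4,extra=0):
    u=M@[-np.cos(th),0,np.sin(th)];n=M@[np.sin(th),0,np.cos(th)]
    return hinge+s*u+n*(t+11*abs(xt@n)+extra)
def rows(ps,q=2):
    Rc,pc,s=pose()
    print("clock %.2f"%s["clock"],"now",pc.round(1),"q",s["qpos"].round(2),"F",s["force"].round(1))
    w=(Rc.inv()*Rl).as_rotvec().round(3)
    for p in ps: print((Rc.inv().apply(p-pc)/10).round(q),w)
E
python3 -c "
from lid import *
print(hinge,P(2.14).round(1),P(1.57).round(1),P(0).round(1))
rows([P(2.14,50,4,25)+up*90,P(2.14,50,4,20)])
"
```

```text
[ 547.7929665  -367.76441009  139.52075088] [ 552.9 -379.3  190.1] [ 540.1 -350.3  187.2] [ 528.6 -324.1  120.5]
clock 18.92 now [ 523.  -310.7  168.5] q [ 0.02  0.6   0.29  2.15  1.48  0.32 -0.77] F [-0.3  0.6 -0.1]
[-14.63  -0.06  -3.53] [-0.004  0.783 -0.001]
[-9.06 -0.03  3.58] [-0.004  0.783 -0.001]
```

Emit:
carry_out([
  [[-4.6, 0, -6.5, 0, 0.1, 0, 0], [-7.5, 0, -10.6, 0, 0.25, 0, 0], [-7.5, 0, -10.6, 0, 0.4, 0, 0], [-7.5, 0, -10.6, 0, 0.55, 0, 0], [-7.5, 0, -10.6, 0, 0.78, 0, 0]],
])

```text
clock: 19.33
eef_pos: [522.2, -325.9, 246.1]
tool_rot: [-3.109, 0.429, 1.964]
force: [0.4, -2.3, 0.2]
width: 0.5
```

```bash
python3 -c "
from lid import *
rows([P(2.14,50,4,25)+up*100,P(2.14,50,4,20)])
"
```

```text
clock 19.33 now [ 522.2 -325.9  246.1] q [ 0.38  0.46 -0.08  1.92  0.69  0.63  0.15] F [ 0.4 -2.3  0.2]
[-9.71  0.82 -0.54] [-0.035  0.603 -0.032]
[-5.08  1.11  8.36] [-0.035  0.603 -0.032]
```

Emit:
carry_out([
  [[-2.2, 0.3, -4.8, -0.035, 0.603, -0.032, 0], [-5, 0.6, -5, -0.035, 0.603, -0.032, 0], [-9.7, 0.8, -1.0, -0.035, 0.603, -0.032, 0], [-9.7, 0.8, -1.0, -0.035, 0.603, -0.032, 0], [-9.7, 0.8, -1.0, -0.035, 0.603, -0.032, 0]],
])

```text
clock: 19.75
eef_pos: [562.2, -408.5, 297.2]
tool_rot: [-3.14, -0.102, 1.974]
force: [-0.9, -1.6, -1.6]
width: -0.1
```

```bash
python3 -c "
from lid import *
rows([P(2.14,50,4,25)+up*100,P(2.14,50,4,20)])
"
```

```text
clock 19.75 now [ 562.2 -408.5  297.2] q [ 0.78  0.72 -0.34  1.17  0.16  1.36  0.87] F [-0.9 -1.6 -1.6]
[0.49 0.32 0.66] [-0.     0.073 -0.012]
[-0.03  0.33 10.68] [-0.     0.073 -0.012]
```

Emit:
carry_out([
  [[0, 0.3, 0, 0, 0.073, -0.012, 0], [0, 0.3, 0, 0, 0.073, -0.012, 0], [0, 0.3, 0, 0, 0.073, -0.012, 0]],
])

```text
clock: 20.0
eef_pos: [565.4, -400.7, 294.3]
tool_rot: [-3.139, -0.176, 1.99]
force: [-0.4, 0.7, 0.2]
width: -0.2
```

```bash
python3 -c "
from lid import *
rows([P(2.14,50,4,20)])
d=wrist('w30')
from cell import get_image
cv2.imwrite('pics/s30.png',cv2.resize(get_image('scene')['img'][230:330,350:450],None,fx=5.5,fy=5.5,interpolation=2))
"
```

```text
clock 20.00 now [ 565.4 -400.7  294.3] q [ 0.78  0.76 -0.35  1.1   0.14  1.45  0.9 ] F [-0.4  0.7  0.2]
[-1.36 -0.25 10.26] [-0.004 -0.002  0.004]
clock 20.00 [ 565.4 -400.7  294.3] [-3.139 -0.176  1.99 ] [ 0.78  0.76 -0.35  1.1   0.14  1.45  0.9 ]
```

View pics/w30.png

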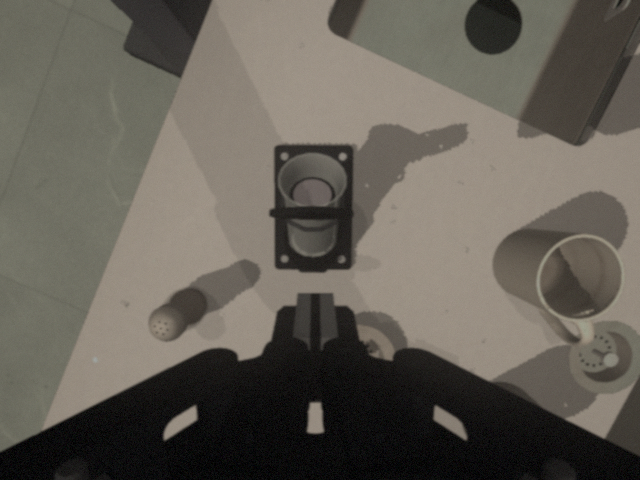

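View pics/s30.png

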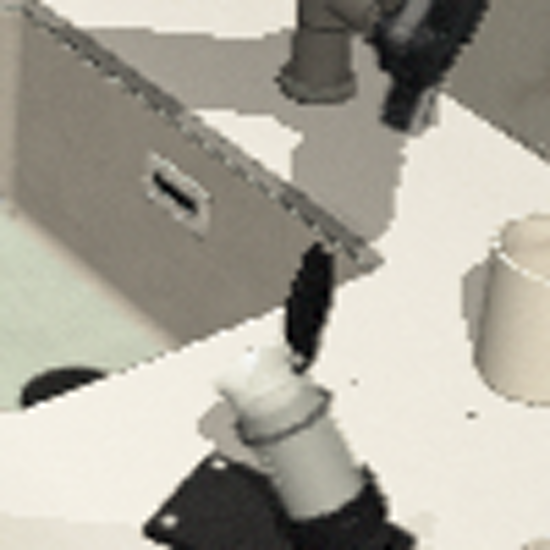

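```bash
python3 -c "
from lid import *
np.set_printoptions(precision=1,suppress=True)
d=L('w30');T=d['T_tool_cam']
for v in range(206,220,2): print(v,pt(d,311,v,T),M.T@(pt(d,311,v)-hinge))
for v in (296,305,320,335): print('fing',v,pt(d,322,v,T))
"
```

```text
206 [ 13.3  -1.5 160.3] [-3.7  0.6  1.7]
208 [25.2 -0.7 89.9] [37.9  1.6 59.8]
210 [24.1 -0.7 89.4] [39.   1.6 59.4]
212 [22.7 -0.8 90.1] [39.4  1.6 57.9]
214 [20.  -0.8 97.2] [36.3  1.5 51. ]
216 [ 15.8  -1.  111.5] [29.2  1.3 37.9]
218 [  9.4  -1.2 135.1] [17.   1.  16.7]
fing 296 [11.6  4.2 -8.8]
fing 305 [ 11.9   4.1 -17.2]
fing 320 [ 11.8   3.9 -28.4]
fing 335 [ 11.7   3.7 -37.8]
```

The lid tip measures 71 mm from the hinge at θ≈2.15, which agrees with the model, and the fingertips are centred on it. I descend behind the lid.

Emit:
carry_out([
  [[-0.8, -0.2, 3, 0, 0, 0, 0], [-1.3, -0.2, 6.5, 0, 0, 0, 0], [-1.3, -0.2, 10.2, 0, 0, 0, 0], [-1.3, -0.2, 10.2, 0, 0, 0, 0], [-1.3, -0.2, 10.2, 0, 0, 0, 0]],
])

```text
clock: 20.52
eef_pos: [561.6, -393.7, 194.6]
tool_rot: [-3.139, -0.176, 1.996]
force: [0.1, -0.4, 0.3]
width: -0.3
```

```bash
python3 -c "
from lid import *
rows([P(2.14,50,4,2),P(2.0),P(1.8),P(1.6),P(1.4)])
"
```

```text
clock 20.52 now [ 561.6 -393.7  194.6] q [ 0.78  0.83 -0.34  1.26  0.16  1.24  0.89] F [ 0.1 -0.4  0.3]
[ 1.37 -0.2   0.7 ] [-0.005 -0.002  0.01 ]
[ 2.34 -0.19  0.76] [-0.005 -0.002  0.01 ]
[ 3.44 -0.18  0.99] [-0.005 -0.002  0.01 ]
[ 4.49 -0.17  1.48] [-0.005 -0.002  0.01 ]
[ 5.42 -0.15  2.22] [-0.005 -0.002  0.01 ]
```

Emit:
carry_out([
  [[1.4, -0.2, 0.7, 0, 0, 0.01, 0], [2.3, -0.2, 0.8, 0, 0, 0.01, 0], [3.4, -0.2, 1.0, 0, 0, 0.01, 0], [4.5, -0.2, 1.5, 0, 0, 0.01, 0], [5.4, -0.2, 2.2, 0, 0, 0.01, 0]],
])

```text
clock: 20.93
eef_pos: [539.5, -345.1, 187.1]
tool_rot: [3.14, -0.167, 1.985]
force: [1.0, -1.0, -0.9]
width: 0.2
```

```bash
python3 -c "
from lid import *
rows([P(1.4),P(1.2),P(1.0),P(.8),P(.6),P(.4)])
from cell import get_image
cv2.imwrite('pics/s31.png',cv2.resize(get_image('scene')['img'][230:330,350:450],None,fx=5.5,fy=5.5,interpolation=2))
wrist('w31')
"
```

```text
clock 20.93 now [ 539.5 -345.1  187.1] q [ 0.77  0.76 -0.35  1.44  0.15  1.12  0.83] F [ 1.  -1.  -0.9]
[ 0.3  -0.16  0.54] [ 0.002  0.008 -0.001]
[ 1.05 -0.16  1.47] [ 0.002  0.008 -0.001]
[ 1.57 -0.16  2.57] [ 0.002  0.008 -0.001]
[ 1.83 -0.17  3.76] [ 0.002  0.008 -0.001]
[ 1.87 -0.17  4.58] [ 0.002  0.008 -0.001]
[ 1.79 -0.17  5.38] [ 0.002  0.008 -0.001]
clock 20.98 [ 538.2 -342.4  185.8] [-3.142 -0.171  1.986] [ 0.77  0.76 -0.35  1.44  0.15  1.12  0.83]
```

View pics/s31.png

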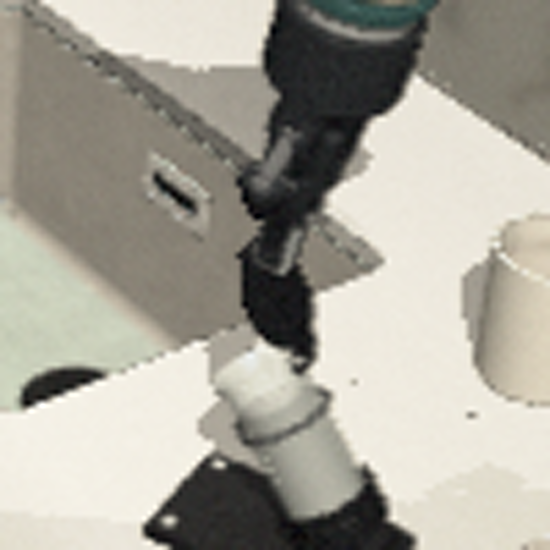

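View pics/w31.png

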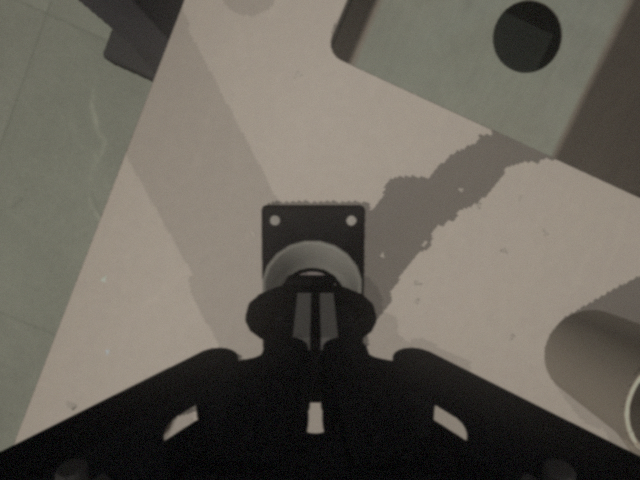

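The lid follows the fingertips and is past vertical. I continue the arc.

Emit:
carry_out([
  [[0.4, -0.1, 0.6, 0, 0, 0, 0], [1.0, -0.1, 1.5, 0, 0, 0, 0], [1.6, -0.1, 2.6, 0, 0, 0, 0], [1.8, -0.1, 3.7, 0, 0, 0, 0], [1.85, -0.1, 4.5, 0, 0, 0, 0]],
])

```text
clock: 21.45
eef_pos: [526.3, -321.7, 141.7]
tool_rot: [-3.14, -0.172, 1.983]
force: [0.2, -0.3, 0.5]
width: -0.2
```

```bash
python3 -c "
from lid import *
rows([P(.6),P(.4),P(.2),P(0),P(0,50,2)])
"
```

```text
clock 21.45 now [ 526.3 -321.7  141.7] q [ 0.75  0.78 -0.35  1.54  0.16  1.    0.8 ] F [ 0.2 -0.3  0.5]
[-0.02  0.11 -0.34] [-0.001  0.002 -0.002]
[-0.11  0.11  0.46] [-0.001  0.002 -0.002]
[-0.32  0.12  1.25] [-0.001  0.002 -0.002]
[-0.67  0.12  2.03] [-0.001  0.002 -0.002]
[-0.81  0.12  2.18] [-0.001  0.002 -0.002]
```

Emit:
carry_out([
  [[-0.1, 0.1, 0.5, 0, 0, 0, 0], [-0.3, 0.1, 1.2, 0, 0, 0, 0], [-0.5, 0.1, 1.6, 0, 0, 0, 0], [-0.65, 0.1, 1.9, 0, 0, 0, 0], [-0.65, 0.1, 1.9, 0, 0, 0, 0]],
])

```text
clock: 21.87
eef_pos: [527.6, -324.4, 120.6]
tool_rot: [-3.138, -0.174, 1.982]
force: [0.4, 0.8, -0.1]
width: -0.2
```

```bash
python3 -c "
from lid import *
rows([P(0),P(0,50,2)])
from cell import get_image
cv2.imwrite('pics/s32.png',cv2.resize(get_image('scene')['img'][260:340,360:440],None,fx=7,fy=7,interpolation=2))
"
```

```text
clock 21.87 now [ 527.6 -324.4  120.6] q [ 0.75  0.81 -0.34  1.55  0.17  0.97  0.8 ] F [ 0.4  0.8 -0.1]
[-0.02  0.1   0.01] [-0.003  0.    -0.003]
[-0.16  0.1   0.15] [-0.003  0.    -0.003]
```

View pics/s32.png

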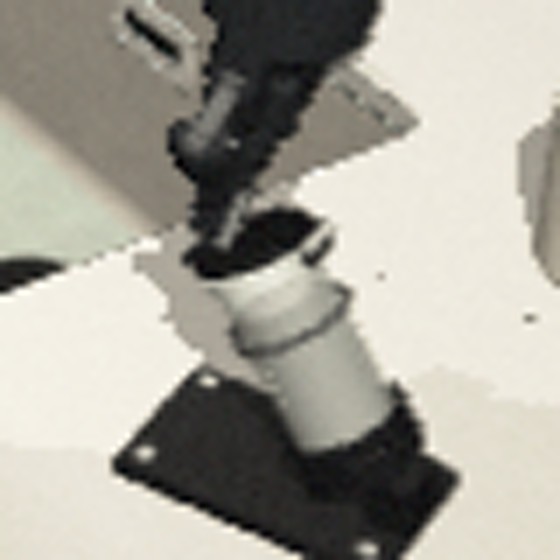

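It is nearly shut. I press gently along the tube axis until a contact force shows.

Emit:
carry_out([
  [[-0.05, 0.05, 0.15, 0, 0, 0, 0], [-0.1, 0.05, 0.25, 0, 0, 0, 0], [-0.1, 0.05, 0.25, 0, 0, 0, 0]],
])

```text
clock: 22.17
eef_pos: [528.5, -324.2, 118.7]
tool_rot: [-3.139, -0.174, 1.983]
force: [0.4, 0.7, 1.0]
width: 0.0
```

Emit:
carry_out([
  [[-0.1, 0, 0.15, 0, 0, 0, 0], [-0.15, 0, 0.25, 0, 0, 0, 0], [-0.15, 0, 0.25, 0, 0, 0, 0]],
])

```text
clock: 22.42
eef_pos: [528.9, -324.7, 117.4]
tool_rot: [-3.139, -0.175, 1.983]
force: [-1.6, 1.4, 9.0]
width: 0.1
```

Emit:
carry_out([
  [[-0.05, 0, 0.12, 0, 0, 0, 0], [-0.05, 0, 0.12, 0, 0, 0, 0]],
])

```text
clock: 22.58
eef_pos: [529.1, -324.8, 117.1]
tool_rot: [-3.139, -0.175, 1.983]
force: [-4.3, 2.2, 14.4]
width: 0.3
```

Emit:
carry_out([
  [[0.5, 0, -0.6, 0, 0, 0, 0], [1.5, 0, -3, 0, 0, 0, 0], [3, 0, -6, 0, 0, 0, 0], [4, 0, -9, 0, 0, 0, 0], [4, 0, -11, 0, 0, 0, 0]],
])

```text
clock: 23.0
eef_pos: [521.8, -304.8, 233.3]
tool_rot: [-3.141, -0.173, 1.986]
force: [0.6, -0.0, -0.1]
width: -0.2
```

Emit:
carry_out([
  [[0, 0, -3, 0, 0, 0, 0], [0, 0, -3, 0, 0, 0, 0]],
])

```text
clock: 23.17
eef_pos: [526.2, -313.3, 265.3]
tool_rot: [3.138, -0.165, 1.983]
force: [0.4, -0.7, -0.2]
width: -0.5
```

```bash
python3 -c "
from lid import *
from cell import get_image
np.set_printoptions(precision=1,suppress=True)
d=wrist('w33')
cv2.imwrite('pics/w33z.png',cv2.resize(d['img'][150:400,200:440],None,fx=2.4,fy=2.4))
a=get_image('scene');cv2.imwrite('pics/s33.png',cv2.resize(a['img'][260:340,360:440],None,fx=7,fy=7,interpolation=2))
# lid surface plane from depth
uv=proj(d,hinge-M@[34,0,-3]);print('lid centre px',uv)
"
```

```text
clock 23.17 [ 526.2 -313.3  265.3] [ 3.1 -0.2  2. ] [ 0.8  0.6 -0.4  1.4  0.1  1.2  0.8]
lid centre px [[309.4 297.9]]
```

View pics/w33.png

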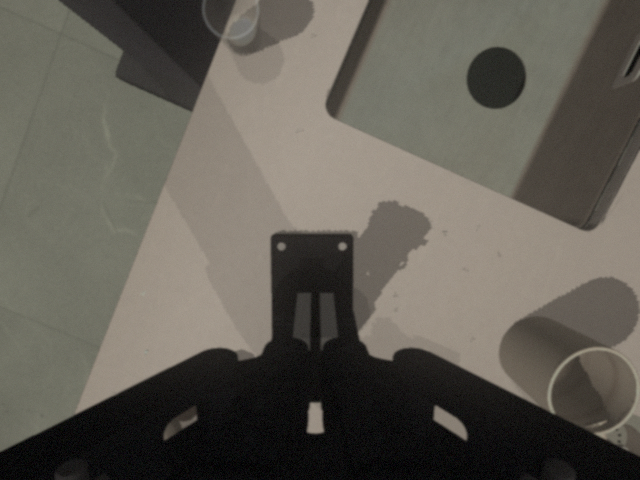

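View pics/s33.png

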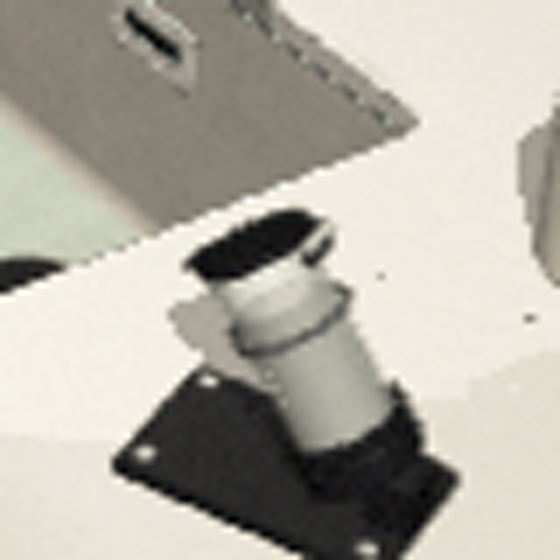

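The lid looks shut. I shift back to measure its plane with the wrist depth.

Emit:
carry_out([
  [[-4, 0, -2, 0, 0, 0, 0], [-8, 0, -3, 0, 0, 0, 0], [-10, 0, -3, 0, 0, 0, 0], [-10, 0, -3, 0, 0, 0, 0], [-10, 0, -3, 0, 0, 0, 0]],
])

```text
clock: 23.68
eef_pos: [563.8, -406.8, 268.7]
tool_rot: [-3.137, -0.178, 1.981]
force: [0.0, -0.0, -0.2]
width: 0.2
```

Emit:
carry_out([
  [[0, 0, 0, 0, 0, 0, 0], [0, 0, 0, 0, 0, 0, 0], [0, 0, 0, 0, 0, 0, 0]],
])

```text
clock: 23.93
eef_pos: [564.8, -404.9, 271.9]
tool_rot: [-3.139, -0.175, 1.985]
force: [-0.2, 0.5, 0.7]
width: 0.1
```

```bash
python3 -c "
from lid import *
np.set_printoptions(precision=3,suppress=True)
d=wrist('w34')
uv=proj(d,hinge-M@[34,0,-3])[0];print('lid centre px',uv)
P_=[];u0,v0=uv
for u in range(int(u0)-22,int(u0)+23):
  for v in range(int(v0)-18,int(v0)+19):
    if d['img'][v,u].max()<70: P_.append(M.T@(pt(d,u,v)-o))
P_=np.array(P_);k=np.abs(P_[:,2]-np.median(P_[:,2]))<6;P_=P_[k]
A=np.c_[P_[:,:2],np.ones(len(P_))];c=np.linalg.lstsq(A,P_[:,2],rcond=None)[0];r=P_[:,2]-A@c
print(len(P_),c,r.std(),'angle',np.arctan(c[0]))
cv2.imwrite('pics/w34.png',d['img'])
"
```

```text
clock 23.93 [ 564.8 -404.9  271.9] [-3.139 -0.175  1.985] [ 0.78  0.78 -0.35  1.13  0.14  1.41  0.9 ]
lid centre px [312.595 166.223]
1662 [  0.001  -0.002 102.112] 0.5553067643878224 angle 0.0010478222678285218
```

View pics/w34.png

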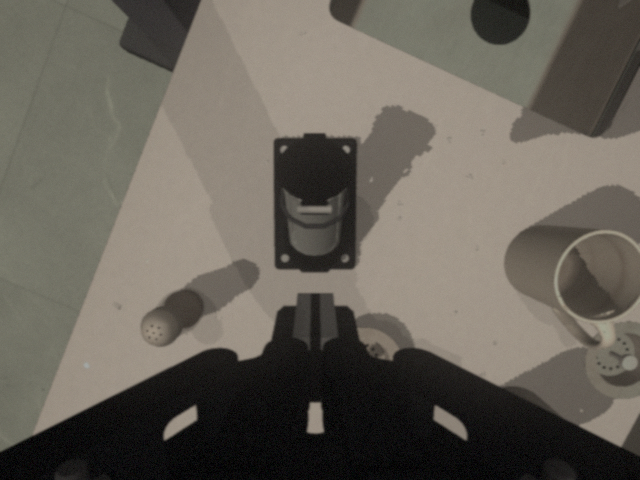

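The lid plane is within 0.001 rad of shut, the arm is clear and everything is at rest. I hand the job in.

```bash
python3 -c "
from cell import *
import cv2,numpy as np
b=get_image('side')['img'];cv2.imwrite('pics/b35.png',b)
print(read_state()['qd'].round(3));print(finish_job())"
```

```text
[ 0.004  0.002  0.004 -0.007  0.001  0.001  0.   ]
the job is handed in; nothing more can be done
None
```

View pics/b35.png

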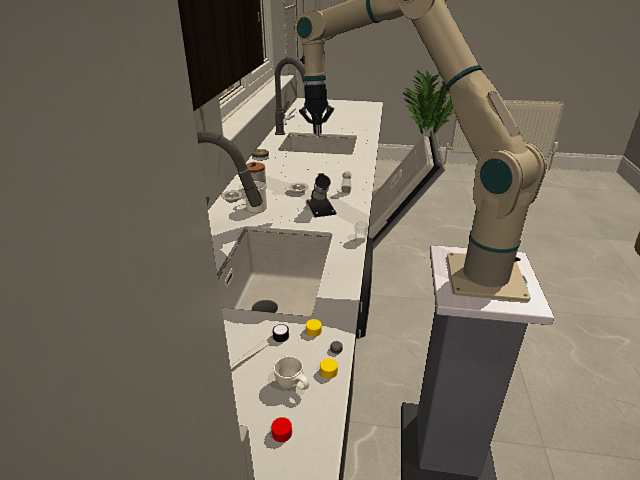

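I put three discs flat in the tube, closed the lid fully and handed the job in at about 24 s of the 72 s allowed. The report gave no verdict.

- **Number of discs:** the ring's upper edge measured about 65 mm above the tube floor. Two discs (48 mm) stopped visibly below the ring, and three (72 mm) end just above it.
- **Stack:** after the third disc the foil lay flat, 24 mm below the rim. This was measured with the lid still open.
- **Lid:** I swept it shut with the closed fingertips, pressing with at most about 15 N. The wrist depth image then put it within about 0.001 rad of shut.
- **The rest:** in the last side view the fourth disc, knob, cup, tumbler, shaker and the red and yellow look-alikes are where they started. I checked these by eye only. I never touched the ring, and it showed no shift in the scene views.

One disagreement: my first tube position, from the two fixed cameras, was about 4–5 mm off along the tube axis from what the wrist depth showed. I used the wrist measurements for all the insertions and the lid. The ring height also depends on that first fit, but the before-and-after views of the stack settled the disc count.

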